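File a stone sample card in a lever arch file

TASK

File the card with the yellow sandstone block in the open lever arch file: lift the lever to spring the rings open, thread the card's two holes over the two posts and lower it in the grip until it rests flat on the cards already filed, then let go of it and press the lever fully home so the rings close. Work gently: feel for the posts and never force the card down or drop it, do not bend the springy lever by ramming it against its stop, and leave the grey card, the cup, jar, bottle and stone fragment where they are.

Things in the scene. Friction and masses are not known exactly. Their poses are not given: they have to be found in the camera images.
- file: Blue lever arch file lying open, fixed to the bench; origin on the bench in the middle of its steel ring mechanism. y runs along the two posts, +x points to the page side where cards lie, -x to the black spine and front cover. Covers 3 mm thick: back cover x -80 to +135, y +-120 mm; spine and front cover flat from x -80 to -331. Mechanism plate x -70 to +30, y +-85, top at z 8 mm.
- post0_tip (a point): Top centre of the upright steel post (6 mm diameter, flat top) at x +20, y -40, z 52 mm in the file's frame. With the rings closed a wire arch lies over it (up to z 60 mm).
- post1_tip (a point): Top centre of the same kind of post at x +20, y +40, z 52 mm in the file's frame. The two wire arches hinge at x -18, z 10 and swing towards -x by 0.6 rad per rad of the lever; open, they leave the posts free and stay below z 75 mm, x -10.
- card_place (a point): File frame x 58.5, y 0, z 0: the filed card's origin comes to rest straight above this point, with its axes parallel to the file's. Here lies a pad of cards filed already (105 x 148 mm, x 8 to 113, around the posts); its springy flat top lies from z 10 to 34 mm, different each time and not measured, and gives 3 mm at most, under 12 N.
- filed_top (a joint): How far the springy top of the pad of filed cards is pressed down, m: 0 = free, 0.003 = fully squashed; 4 N per mm. The weight of a card alone presses it 0.3 to 0.8 mm.
- lever_hinge (a point): point on the lever's hinge axis: file frame x = -52, y = +35, z = 26 mm. The axis is parallel to the file's x axis. When the lever is down it points to the file's -y.
- lever_handle (a point): Centre of the lever's red handle (16 mm wide along the file's x, 34 mm long, 12 mm thick), 120 mm from the hinge along the lever and 2 mm above its middle line; 28 mm above the bench when down, with only the 3 mm cover below it. The rest of the lever is a steel bar 12 mm wide, 8 mm thick.
- lever (a joint): Lever angle, rad: 0 = down on a hard stop, rings closed; 1.25 = open stop, nearly upright (the handle swings up and towards the file's +y). A spring holds it shut below about 0.2 (lifting off takes about 5 N at the handle); above that it drives the lever open. Closing takes 7 N at the handle near the open stop, up to 10 N around 0.9, 4 N at 0.4; below 0.2 it snaps shut.
- lever_bend (a joint): Flex of the springy sheet-metal lever, rad, about a cross line halfway along it (60 mm from the hinge): 0 = straight, positive when the handle is bent upwards, negative downwards; 15 N m per rad, so 10 N across the handle bends it about 0.04 and lowers or lifts the handle 2.4 mm.
- sand_card: The card to file: stiff white board 105 (x) x 148 (y) x 4 mm, with a yellow sandstone block glued on top, about 0.22 kg in all; origin at the centre of the underside. Two through holes of 7.6 mm for the posts at x = -38.5, y = -40 and +40 mm. The block measures 50 (x) x 40 (y) x 32 mm (z = 4 to 36 mm), its centre at x = +5, y = 0.
- sand_card_hole0 (a point): centre of the lower mouth of the hole at the sand card's y = -40 mm
- sand_card_hole1 (a point): centre of the lower mouth of the hole at the sand card's y = +40 mm
- sand_card_block (a point): point inside the sandstone block, 26 mm above the card's underside and 10 mm below the block's top, a good height to grip it across its 40 mm (y) width
- grey_card: Card of the same shape with a dark grey stone block; to be left alone. Origin at the centre of the underside.
- spray: white round bottle with black cap, 80 mm in diameter and 190 mm tall, to be left standing; origin under its centre
- jar: amber glass jar, 70 mm in diameter and 100 mm tall, to be left standing; origin under its centre
- cup: black plastic mixing cup, 84 mm in diameter and 85 mm tall, to be left standing; origin under its centre
- fragment: rounded sandstone fragment, 90 mm across and 55 mm tall, to be left alone; origin under its centre
Things that resemble listed ones, but are neither listed nor needed, are in the scene too. What is shaped like the sand_card but blue or purple is not meant.

How it is judged:
By the outcome, as a careful person would: the job done as asked, in the order asked, and still so for the second after the job is handed in, with the robot touching nothing.
It also fails if it takes over 72 s, if anything falls off the work surface, if the arm or the gripper's body presses on something with over 40 N, if the wrist force passes 120 N, or if a joint passes its speed limit or range.

ROBOT

A 6-joint arm with a two-finger parallel gripper is mounted at the origin on the work surface. World frame = base frame: x ahead of the robot, y to its left, z up, the work surface at z = 0. Lengths are in mm, angles in rad, forces in N, time in s.
With the tool pointing down it reaches from about 300 to 850 mm from the base axis. Payload 5.4 kg.
Tool frame: the origin (TCP) lies on the centre line of the jaws, within the pads' length; the fingertips stand 22 mm ahead of it and the grasp point (between the pads) lies 3 mm ahead of it; z points along the fingers, y is the line along which they close (so a half turn about z gives the same grasp; the last joint's range is limited). The gripper opens to 85 mm and grips with 20 to 120 N. Pads are 22 mm wide; open, the fingers measure 114 mm over their backs; the gripper's body (76 mm by 85 mm) begins 54 mm behind the grasp point. The pads swing forward as they close: fully open they stand 13 mm farther back than shut.
Start: joints at [-1.52, 0.158, 1.597, -0, 1.386, -0.21], TCP at [148.243, -555.545, 253.299] pointing down, gripper open.
Joint ranges: [-2.91, 2.91], [-0.94, 2.29], [0.18, 2.7], [-1.29, 4.43], [0.17, 2.64], [-3, 3]. Speed limits (rad/s): [2.57, 2.57, 3.14, 3.14, 3.14, 3.14].

INTERFACE

Orientations are given as a rotation vector (axis times angle).
In Python, from rig import r, eyes gives the robot as it stands. The module is installed in compiled form; this text tells all that it offers.
- The arm moves only by the tool send_rows, never from a script. Its argument "motion" is a list of rows, each an object with "travel": the shift along the tool's x, y, z normalised to -1 to 1, where 1 is 25 mm, a list of three; "dr": the turn, a rotation vector about the tool's x, y, z normalised to -1 to 1, where 1 is 0.08 rad, a list of three; "grip": the gripper command: -1 is shut, 1 is fully open, values between are in proportion. A call has 1 to 12 rows; each row shifts and turns the commanded pose from where the row before left it, along the tool's axes as they then stand; what a row does not reach is not made up. A row lasts 1/12 s, in which the tool goes at most 41.7 mm and 7.16 degrees, less where a joint would pass 70% of its speed; a pose out of reach is approached as far as the arm can. A call with a number of a shift or a turn outside -1 to 1 is refused whole. A call with a gripper value outside its range is refused whole. The fingers move at their own pace and stop on an object; "force" is the grip in N (left out, the last holds). Time passes only in rows, so rows that do not move let the fingers close. It gives the time, the measured TCP pose, the force, the opening and the grip force at its end, in the units of the state.
- r.read_state(): the state, without advancing time (a new reading comes with each control period).
- eyes.capture(name): name is "scene" or "top" or "wrist"; returns the picture (384x512x3 uint8, red, green, blue); there is no depth.
- eyes.get_calibration(name): a dict with "camera_matrix" (3x3 intrinsics, pixels), "k1" (the pictures are not rectified: a ray, as slopes to the right and down, at radius r is drawn at 1 + k1 r^2 times it, then the intrinsics apply), "rvec" (rotation vector, rad) and "tvec" (3), from world to camera coordinates, as OpenCV has them. Camera axes: x right, y down, z forward; pixel columns grow to the right and rows downward; lengths in mm; the calibration is good to about 2 mm. A picture is of the moment at which its call begins: read the wrist's pose just before it. get_calibration takes no time and is no camera call; for the wrist camera it gives the pose at the moment of the call.
- r.job_done(): hands the job in; it is judged then, once.
The state is a dict: "time": time; "joint_positions": joint angles; "joint_velocities": joint speeds; "effort": joint torques, N m; "tcp_pos": TCP position; "tool_rot": TCP orientation; "ft_force": force on the tool from outside, world axes, zero at the start; "wrist_torque": the same for the moment, N m; "gripper_width": finger opening in mm; "grasp_force": force on a finger pad.
Only numpy, scipy, OpenCV 4.12 (cv2) and the standard library are available. Lean on these libraries where they do the work, as an engineer would, in place of code of your own. Each camera call takes 0.05 s, during which the arm holds its last target. There are 200 camera calls.

## Working session

There is one attempt and no reset: what is moved stays moved. The work goes in short steps, Python scripts to look and compute and a tool call to move; the robot and the scene stay as the last step left them, time stands still between calls to the robot, and variables do not carry over. Pictures are saved under pics/ and viewed, at most 10 in all, crops included, and the job is handed in when it is done.

Besides the shell and the picture viewer there is one more tool, called after "Request:" as name([rows], argument=value, ...), one row to a line, values as JSON. send_rows: Moves the arm, as the interface text tells. Scaled input: -1 to 1 covers 25 mm each way for a shift and 0.08 rad each way for a turn. Its arguments: {"type":"object","properties":{"motion":{"type":"array"},"force":{"type":"number"}},"required":["motion"]}

```bash
mkdir -p pics; python3 - <<'E'
from rig import r,eyes
import cv2
print(r.read_state())
for n in("scene","top"):
    im=eyes.capture(n); cv2.imwrite(f"pics/{n}0.png",cv2.resize(im[:,:,::-1],(800,600),interpolation=cv2.INTER_CUBIC)); cv2.imwrite(f"{n}_raw.png",im[:,:,::-1])
    print(eyes.get_calibration(n))
E
```

```text
{'time': 0.0, 'joint_positions': array([-1.52007923e+00,  1.59071297e-01,  1.59823007e+00,  8.93652737e-06,
        1.38620394e+00, -2.10102395e-01]), 'joint_velocities': array([-0.00100454, -0.00012793, -0.00047   , -0.00119051, -0.0010618 ,
       -0.00198144]), 'effort': array([-1.05151947e-03, -3.96001768e+01, -3.31427515e+01, -2.33517694e-04,
        8.59931315e-03,  1.07687802e-05]), 'tcp_pos': array([ 148.22835158, -554.9870391 ,  252.30544646]), 'tool_rot': array([-3.11302705e+00, -4.08283615e-01, -2.52773821e-04]), 'ft_force': array([ 0.28745662,  0.72379656, -0.62038138]), 'wrist_torque': array([ 0.01572148, -0.0398071 , -0.02590416]), 'grasp_force': 0.0, 'gripper_width': 85.33218913991755}
{'camera_matrix': array([[387.72834847,   0.        , 254.13245414],
       [  0.        , 387.72834847, 189.34354725],
       [  0.        ,   0.        ,   1.        ]]), 'k1': 0.01694054644681055, 'rvec': array([ 1.92475334,  1.38667719, -0.65982079]), 'tvec': array([-229.10848518, -259.04621206, 1423.71931984])}
{'camera_matrix': array([[446.40027736,   0.        , 253.92429698],
       [  0.        , 446.40027736, 191.23221307],
       [  0.        ,   0.        ,   1.        ]]), 'k1': -0.1555528168215949, 'rvec': array([ 2.13542282, -2.15679965,  0.15041205]), 'tvec': array([  84.01611173,  536.81693822, 1424.08409663])}
```

View pics/top0.png

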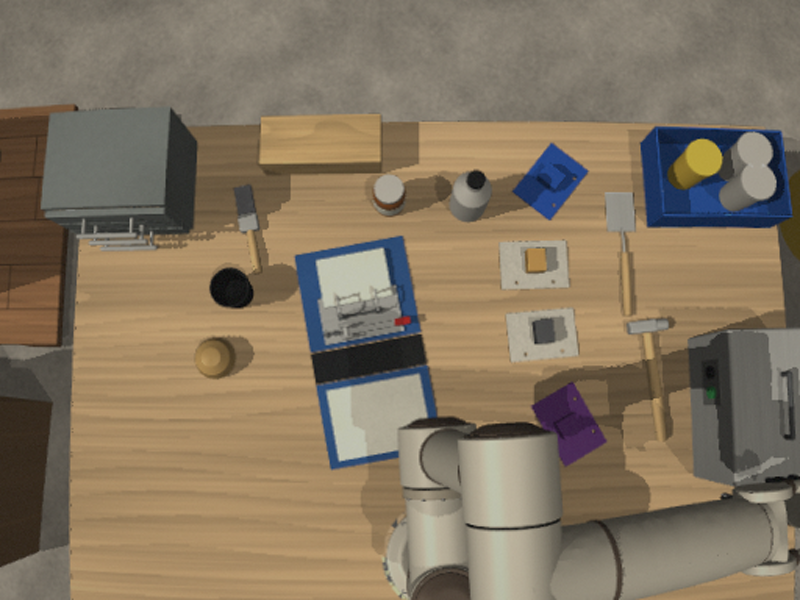

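View pics/scene0.png

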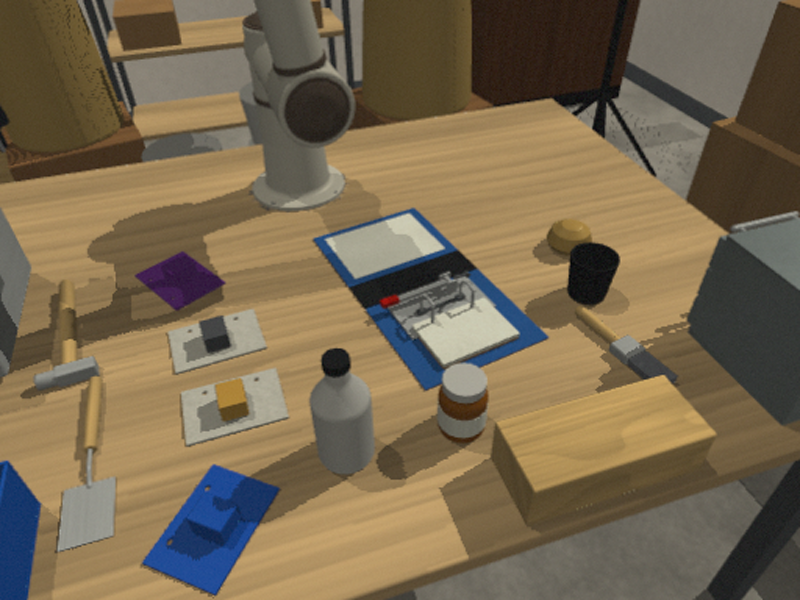

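The top view (800x600) shows the file's back cover with corners at (295,255) and (404,236), and the red handle at (403,321). The sand card is at about (534,265), with its holes along the lower edge near (516,283) and (555,286). The grey card is at (542,335).

```bash
cat > h.py <<'E'
import numpy as np,cv2
from scipy.optimize import least_squares
from scipy.spatial.transform import Rotation as R
def proj(c,P): 
    return cv2.projectPoints(np.array(P,float).reshape(-1,1,3),c["rvec"],c["tvec"],c["camera_matrix"],np.array([c["k1"],0,0,0.]))[0][:,0]
def unproj(c,uv,z):
    q=cv2.undistortPoints(np.array(uv,float).reshape(-1,1,2),c["camera_matrix"],np.array([c["k1"],0,0,0.]))[:,0]
    M=R.from_rotvec(c["rvec"]).as_matrix(); o=-M.T@c["tvec"]
    d=np.c_[q,np.ones(len(q))]@M
    return o+d*((np.broadcast_to(z,len(q))-o[2])/d[:,2])[:,None]
def place(p,P):
    P=np.array(P,float); c,s=np.cos(p[2]),np.sin(p[2])
    z=P[:,2]+(p[3] if len(p)>3 else 0)
    return np.c_[p[0]+c*P[:,0]-s*P[:,1],p[1]+s*P[:,0]+c*P[:,1],z]
def fit(obs,p0):
    """obs: list of (calib, model pts, pixels)"""
    f=lambda p:np.concatenate([(proj(c,place(p,P))-np.array(u)).ravel() for c,P,u in obs])
    s=least_squares(f,p0,loss="soft_l1"); return s.x,s.fun
def world2tool(rv,d): return R.from_rotvec(rv).inv().apply(d)
E
python3 - <<'E'
from rig import r,eyes
from h import *
t=eyes.get_calibration("top"); s=eyes.get_calibration("scene"); k=512/800
px=lambda a:(np.array(a,float)+.5)*k-.5
F=[[135,120,3],[135,-120,3],[-331,120,3]]
x,f=fit([(t,F,px([[295,255],[404,236],[331,468]])),(s,[[135,120,3],[135,-120,3],[-331,120,3],[-331,-120,3]],px([[547,338],[430,386],[415,209],[314,240]]))],[500,100,.1])
print("file",x,f.round(1))
C=[[52.5,74,4],[52.5,-74,4],[-52.5,74,4],[-52.5,-74,4]]
for n,a,b in(("sand",[[500,241],[567,240],[500,287],[569,290]],[[188,443],[288,409],[181,403],[276,370]]),):
    y,f=fit([(t,C,px(a))],[500,-100,0]);print(n,y,f.round(1))
    y,f=fit([(t,C,px(a)),(s,C,px(b))],[500,-100,0]);print(n,y,f.round(1))
print(unproj(t,px([[542,335],[470,200],[388,195],[403,321]]),0))
w=eyes.get_calibration("wrist");print(w, -R.from_rotvec(w["rvec"]).as_matrix().T@w["tvec"])
E
```

```text
file [5.30508515e+02 1.59512612e+02 1.70783521e-01] [-0.2 -0.3 -0.6 -0.7 -0.2  0.6  1.2 -0.4 -3.2  2.4 -0.2 -1.  -0.5 -1.2]
sand [ 615.84039801 -220.23509232  -12.58804925] [ 0.1 -0.5 -0.   0.9  0.4  0.5 -0.5 -0.9]
sand [ 614.22537461 -220.24621907   77.37643484] [ 17.4  41.4 -44.1   2.6  45.   -0.5 -17.9 -41.4  33.  -53.5   1.3   2.4
  -0.7  -6.5 -31.   52.9]
[[ 461.93402096 -232.26226442    0.        ]
 [ 762.48862537  -84.47345585    0.        ]
 [ 775.5028311    96.44134677    0.        ]
 [ 495.57025697   66.42681763    0.        ]]
{'camera_matrix': array([[337.82130347,   0.        , 256.50674107],
       [  0.        , 337.82130347, 188.53207321],
       [  0.        ,   0.        ,   1.        ]]), 'k1': 0.024817803368102586, 'rvec': array([-2.29051258,  1.76064628,  0.27103516]), 'tvec': array([-573.33088684,  -38.20494902,  379.61011733])} [ 222.03560331 -534.66505302  372.96814481]
```

Request:
send_rows([
  {"travel": [0.93,-0.446,0],"dr": [0,0,0],"grip": 1},
  {"travel": [0.93,-0.446,0],"dr": [0,0,0],"grip": 1},
  {"travel": [0.93,-0.446,0],"dr": [0,0,0],"grip": 1},
  {"travel": [0.93,-0.446,0],"dr": [0,0,0],"grip": 1},
  {"travel": [0.93,-0.446,0],"dr": [0,0,0],"grip": 1},
  {"travel": [0.93,-0.446,0],"dr": [0,0,0],"grip": 1},
  {"travel": [0.93,-0.446,0],"dr": [0,0,0],"grip": 1},
  {"travel": [0.93,-0.446,0],"dr": [0,0,0],"grip": 1},
  {"travel": [0.93,-0.446,0],"dr": [0,0,0],"grip": 1},
  {"travel": [0.93,-0.446,0],"dr": [0,0,0],"grip": 1},
])

```text
time: 0.93
tcp_pos: [344.8, -386.6, 252.9]
tool_rot: [-3.114, -0.408, 0.0]
ft_force: [0.5, 0.0, 0.4]
gripper_width: 85.1
grasp_force: 0.0
```

Request:
send_rows([
  {"travel": [0.93,-0.446,0],"dr": [0,0,0],"grip": 1},
  {"travel": [0.93,-0.446,0],"dr": [0,0,0],"grip": 1},
  {"travel": [0.93,-0.446,0],"dr": [0,0,0],"grip": 1},
  {"travel": [0.93,-0.446,0],"dr": [0,0,0],"grip": 1},
  {"travel": [0.93,-0.446,0],"dr": [0,0,0],"grip": 1},
  {"travel": [0.93,-0.446,0],"dr": [0,0,0],"grip": 1},
  {"travel": [0.93,-0.446,0],"dr": [0,0,0.7],"grip": 1},
  {"travel": [0.93,-0.446,0],"dr": [0,0,0.7],"grip": 1},
  {"travel": [0.93,-0.3,0],"dr": [0,0,0.7],"grip": 1},
  {"travel": [0.8,-0.3,0],"dr": [0,0,0.7],"grip": 1},
  {"travel": [0,0,0],"dr": [0,0,0.7],"grip": 1},
  {"travel": [0,0,0],"dr": [0,0,0],"grip": 1},
])

```text
time: 1.93
tcp_pos: [543.3, -233.7, 252.5]
tool_rot: [-3.141, 0.029, 0.002]
ft_force: [-0.8, 0.2, -0.3]
gripper_width: 85.2
grasp_force: 0.0
```

```bash
cat > snap.py <<'E'
import sys,pickle
from rig import r,eyes
import cv2
n,cam=sys.argv[1],sys.argv[2]
s=r.read_state(); c=eyes.get_calibration(cam); im=eyes.capture(cam)
pickle.dump((c,s),open(n+".pkl","wb")); cv2.imwrite(n+"_raw.png",im[:,:,::-1])
cv2.imwrite(f"pics/{n}.png",cv2.resize(im[:,:,::-1],(800,600),interpolation=cv2.INTER_CUBIC))
print(s["time"],s["tcp_pos"].round(1),s["tool_rot"].round(4))
E
python3 snap.py w1 wrist
```

```text
1.9333 [ 543.3 -233.7  252.5] [-3.1408e+00  2.9300e-02  1.8000e-03]
```

View pics/w1.png

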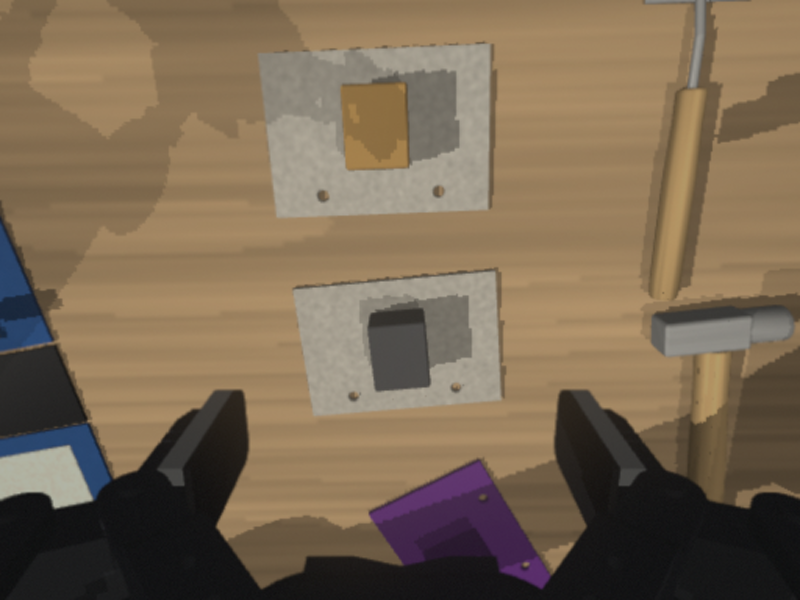

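The sand card shows its corners at (260,54), (491,43), (277,217) and (491,209), and its holes at (323,195) and (438,191). Next I'll view the file.

```bash
cat > plan.py <<'E'
"""constant rows (screw) from current pose to target: plan(pos, yaw or rotvec, n)"""
from rig import r
from h import *
from scipy.linalg import logm,expm
def T(p,rv):
    M=np.eye(4);M[:3,:3]=R.from_rotvec(rv).as_matrix();M[:3,3]=p;return M
def down(yaw,tilt=0):  # tool x at yaw, tool z down; tilt about tool y
    return (R.from_euler("z",yaw)*R.from_euler("x",np.pi)*R.from_euler("y",tilt)).as_rotvec()
def plan(p,rv,n,start=None):
    s=r.read_state(); A=start if start is not None else T(s["tcp_pos"],s["tool_rot"])
    B=T(p,rv); D=np.real(expm(logm(np.linalg.inv(A)@B)/n))
    t=D[:3,3]/25; w=R.from_matrix(D[:3,:3]).as_rotvec()/.08
    print(n,"rows travel",t.round(3).tolist(),"dr",w.round(3).tolist()); return B
E
python3 - <<'E'
from plan import *
import pickle
c,s=pickle.load(open("w1.pkl","rb"));px=lambda a:(np.array(a,float)+.5)*.64-.5
C=[[52.5,74,4],[52.5,-74,4],[-52.5,74,4],[-52.5,-74,4],[-38.5,40,4],[-38.5,-40,4]]
y,f=fit([(c,C,px([[260,54],[491,43],[277,217],[491,209],[323,194],[438,190]]))],[616,-220,0]);print(y,f.round(1))
plan([509,166,252],down(.171+np.pi/2),22)
E
```

```text
[ 6.16093488e+02 -2.19493655e+02  1.89803540e-02] [-1.  -1.1  0.2 -0.2  0.1  0.1 -1.3  0.1  0.6  0.7  1.1  0.4]
22 rows travel [0.561, -0.617, 0.001] dr [-0.001, 0.0, -0.999]
```

Request:
send_rows([
  {"travel": [0.56,-0.62,0],"dr": [0,0,-1],"grip": 0},
  {"travel": [0.56,-0.62,0],"dr": [0,0,-1],"grip": 0},
  {"travel": [0.56,-0.62,0],"dr": [0,0,-1],"grip": 0},
  {"travel": [0.56,-0.62,0],"dr": [0,0,-1],"grip": 0},
  {"travel": [0.56,-0.62,0],"dr": [0,0,-1],"grip": 0},
  {"travel": [0.56,-0.62,0],"dr": [0,0,-1],"grip": 0},
  {"travel": [0.56,-0.62,0],"dr": [0,0,-1],"grip": 0},
  {"travel": [0.56,-0.62,0],"dr": [0,0,-1],"grip": 0},
  {"travel": [0.56,-0.62,0],"dr": [0,0,-1],"grip": 0},
  {"travel": [0.56,-0.62,0],"dr": [0,0,-1],"grip": 0},
  {"travel": [0.56,-0.62,0],"dr": [0,0,-1],"grip": 0},
])

```text
time: 2.9
tcp_pos: [619.6, -25.7, 253.0]
tool_rot: [-2.852, -1.317, 0.001]
ft_force: [0.2, -0.3, 0.8]
gripper_width: 42.5
grasp_force: 0.0
```

Request:
send_rows([
  {"travel": [0.56,-0.62,0],"dr": [0,0,-1],"grip": 0},
  {"travel": [0.56,-0.62,0],"dr": [0,0,-1],"grip": 0},
  {"travel": [0.56,-0.62,0],"dr": [0,0,-1],"grip": 0},
  {"travel": [0.56,-0.62,0],"dr": [0,0,-1],"grip": 0},
  {"travel": [0.56,-0.62,0],"dr": [0,0,-1],"grip": 0},
  {"travel": [0.56,-0.62,0],"dr": [0,0,-1],"grip": 0},
  {"travel": [0.56,-0.62,0],"dr": [0,0,-1],"grip": 0},
  {"travel": [0.56,-0.62,0],"dr": [0,0,-1],"grip": 0},
  {"travel": [0.56,-0.62,0],"dr": [0,0,-1],"grip": 0},
  {"travel": [0.56,-0.62,0],"dr": [0,0,-1],"grip": 0},
  {"travel": [0.56,-0.62,0],"dr": [0,0,-1],"grip": 0},
  {"travel": [0,0,0],"dr": [0,0,0],"grip": 0},
])

```text
time: 3.9
tcp_pos: [505.5, 167.8, 253.0]
tool_rot: [-2.016, -2.407, 0.001]
ft_force: [0.7, 0.8, -0.7]
gripper_width: 42.1
grasp_force: 0.0
```

```bash
python3 snap.py w2 wrist
```

```text
3.9 [505.5 167.8 253. ] [-2.0163e+00 -2.4065e+00  1.1000e-03]
```

View pics/w2.png

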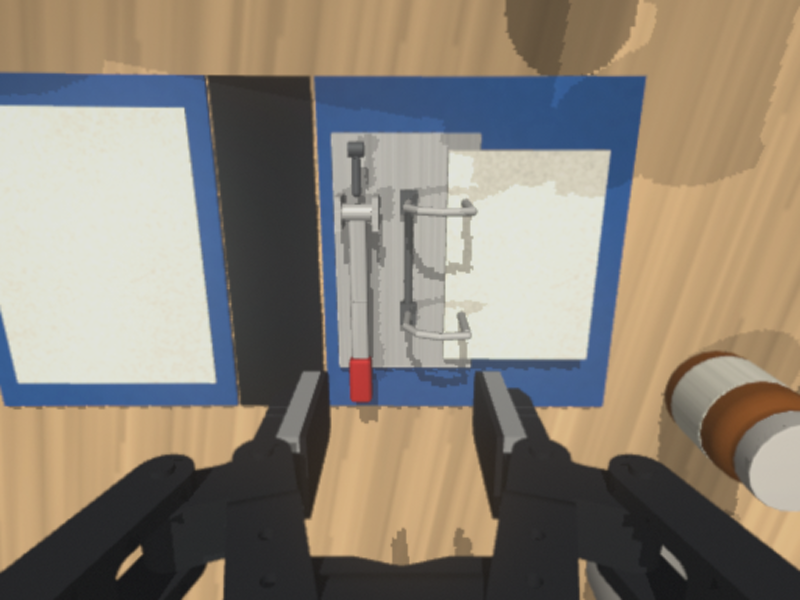

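The file is seen square on. Its back-cover corners are at (645,76), (604,406), (315,76) and (327,406), the plate corners at (332,134), (481,134) and (340,367), and the handle at (350-371, 358-402). The pad's far edge runs from (610,150) to (588,360), and the jar is at the lower right.

```bash
python3 - <<'E'
from plan import *
import pickle
c,s=pickle.load(open("w2.pkl","rb"));px=lambda a:(np.array(a,float)+.5)*.64-.5
F=[[135,120,3],[135,-120,3],[-80,120,3],[-80,-120,3],[-70,85,8],[30,85,8],[-70,-85,8],[-60,-68,34],[-44,-68,34],[-60,-102,34],[-44,-102,34]]
U=[[645,76],[604,406],[314,76],[328,406],[332,134],[481,134],[340,367],[350,358],[371,358],[350,402],[371,402]]
y,f=fit([(c,F,px(U))],[530,160,.17]);print(y,f.reshape(-1,2).round(1).tolist())
g=least_squares(lambda z:(proj(c,place(y,[[113,74,z[0]],[113,-74,z[0]]]))-px([[610,150],[588,360]])).ravel(),[20]);print("pad z",g.x,g.fun)
print("handle",place(y,[[-52,-85,28]]),"posts",place(y,[[20,-40,52],[20,40,52]]))
print(proj(c,place(y,[[20,-40,60],[20,40,60],[-52,-85,34]]))/.64)
w2t=lambda d:world2tool(s["tool_rot"],d)
h=place(y,[[-52,-85,34]])[0]
plan([h[0],h[1],90],down(y[2]+np.pi/2),12)
E
```

```text
[5.29639401e+02 1.62044076e+02 1.73315379e-01] [[1.2, -0.7], [-0.7, 0.1], [-0.0, -0.4], [0.4, -0.6], [-0.9, -1.1], [0.7, -1.0], [-0.5, 0.1], [-1.0, 1.9], [0.2, 1.9], [-0.2, 1.5], [0.6, 1.5]]
pad z [16.85322274] [ 0.95075963  0.08646882 -0.83129553 -0.31787458]
handle [[493.07660628  69.35016008  28.        ]] posts [[556.23772952 126.09231823  52.        ]
 [542.44180952 204.89379405  52.        ]]
[[468.30910159 337.8500935 ]
 [473.75946146 212.41378836]
 [360.10311967 382.66686153]]
12 rows travel [-0.312, -0.101, 0.544] dr [-0.0, 0.0, -0.001]
```

Request:
send_rows([
  {"travel": [-0.47,-0.15,0.8],"dr": [0,0,0],"grip": 0},
  {"travel": [-0.47,-0.15,0.8],"dr": [0,0,0],"grip": 0},
  {"travel": [-0.47,-0.15,0.8],"dr": [0,0,0],"grip": 0},
  {"travel": [-0.47,-0.15,0.8],"dr": [0,0,0],"grip": 0},
  {"travel": [-0.47,-0.15,0.8],"dr": [0,0,0],"grip": 0},
  {"travel": [-0.47,-0.15,0.8],"dr": [0,0,0],"grip": 0},
  {"travel": [-0.47,-0.15,0.8],"dr": [0,0,0],"grip": 0},
  {"travel": [-0.47,-0.15,0.8],"dr": [0,0,0],"grip": 0},
  {"travel": [0,0,0],"dr": [0,0,0],"grip": 0},
  {"travel": [0,0,0],"dr": [0,0,0],"grip": 0},
])

```text
time: 4.78
tcp_pos: [494.0, 67.7, 92.5]
tool_rot: [-2.027, -2.398, 0.002]
ft_force: [0.4, 0.3, 0.7]
gripper_width: 42.7
grasp_force: 0.0
```

```bash
python3 - <<'E'
from plan import *
y=[529.64,162.04,.1733]
h=place(y,[[-52,-85,34]])[0]; s=r.read_state()
print(world2tool(s["tool_rot"],[h[0],h[1],35]-s["tcp_pos"]),s["tcp_pos"])
E
```

```text
[ 1.77324068 -0.51814784 57.54203999] [494.01880763  67.66758973  92.53947075]
```

Request:
send_rows([
  {"travel": [0.07,0,0.57],"dr": [0,0,0],"grip": 0},
  {"travel": [0,0,0.57],"dr": [0,0,0],"grip": 0},
  {"travel": [0,0,0.57],"dr": [0,0,0],"grip": 0},
  {"travel": [0,0,0.57],"dr": [0,0,0],"grip": 0},
  {"travel": [0,0,0],"dr": [0,0,0],"grip": 0},
  {"travel": [0,0,0],"dr": [0,0,0],"grip": -0.7},
  {"travel": [0,0,0],"dr": [0,0,0],"grip": -0.7},
  {"travel": [0,0,0],"dr": [0,0,0],"grip": -0.7},
  {"travel": [0,0,0],"dr": [0,0,0],"grip": -0.7},
], force=30)

```text
time: 5.53
tcp_pos: [493.9, 70.1, 37.4]
tool_rot: [-2.023, -2.403, 0.002]
ft_force: [-4.0, -2.6, 2.9]
gripper_width: 15.1
grasp_force: 32.3
```

```bash
cat > arc.py <<'E'
import numpy as np,sys
def tcp(th,k,off,ph0=0):  # returns (y,z) in file frame of TCP, tool tilt ph
    d=np.array([-np.cos(th),np.sin(th)]);n=np.array([np.sin(th),np.cos(th)])
    ph=ph0+k*th; tz=np.array([-np.sin(ph),-np.cos(ph)])
    return np.array([35,26])+120*d+2*n-off*tz,ph
a,b,N,k,off=map(float,sys.argv[1:6]); ph0=float(sys.argv[6]) if len(sys.argv)>6 else 0
ths=np.linspace(a,b,int(N)+1)
for t0,t1 in zip(ths,ths[1:]):
    p0,f0=tcp(t0,k,off,ph0);p1,f1=tcp(t1,k,off,ph0);d=p1-p0
    tx=np.array([np.cos(f0),-np.sin(f0)]);tz=np.array([-np.sin(f0),-np.cos(f0)])
    print(t1.round(2),"travel",[(d@tx/25).round(2),0,(d@tz/25).round(2)],"dr",[0,round(-(f1-f0)/.08,2),0])
E
python3 arc.py 0 1.18 20 .5 9.4
```

```text
0.06 travel [np.float64(0.02), 0, np.float64(-0.28)] dr [0, np.float64(-0.37), 0]
0.12 travel [np.float64(0.03), 0, np.float64(-0.28)] dr [0, np.float64(-0.37), 0]
0.18 travel [np.float64(0.04), 0, np.float64(-0.28)] dr [0, np.float64(-0.37), 0]
0.24 travel [np.float64(0.05), 0, np.float64(-0.28)] dr [0, np.float64(-0.37), 0]
0.3 travel [np.float64(0.06), 0, np.float64(-0.28)] dr [0, np.float64(-0.37), 0]
0.35 travel [np.float64(0.07), 0, np.float64(-0.28)] dr [0, np.float64(-0.37), 0]
0.41 travel [np.float64(0.07), 0, np.float64(-0.28)] dr [0, np.float64(-0.37), 0]
0.47 travel [np.float64(0.08), 0, np.float64(-0.27)] dr [0, np.float64(-0.37), 0]
0.53 travel [np.float64(0.09), 0, np.float64(-0.27)] dr [0, np.float64(-0.37), 0]
0.59 travel [np.float64(0.1), 0, np.float64(-0.27)] dr [0, np.float64(-0.37), 0]
0.65 travel [np.float64(0.11), 0, np.float64(-0.27)] dr [0, np.float64(-0.37), 0]
0.71 travel [np.float64(0.11), 0, np.float64(-0.26)] dr [0, np.float64(-0.37), 0]
0.77 travel [np.float64(0.12), 0, np.float64(-0.26)] dr [0, np.float64(-0.37), 0]
0.83 travel [np.float64(0.13), 0, np.float64(-0.26)] dr [0, np.float64(-0.37), 0]
0.88 travel [np.float64(0.14), 0, np.float64(-0.25)] dr [0, np.float64(-0.37), 0]
0.94 travel [np.float64(0.14), 0, np.float64(-0.25)] dr [0, np.float64(-0.37), 0]
1.0 travel [np.float64(0.15), 0, np.float64(-0.25)] dr [0, np.float64(-0.37), 0]
1.06 travel [np.float64(0.16), 0, np.float64(-0.24)] dr [0, np.float64(-0.37), 0]
1.12 travel [np.float64(0.17), 0, np.float64(-0.24)] dr [0, np.float64(-0.37), 0]
1.18 travel [np.float64(0.17), 0, np.float64(-0.23)] dr [0, np.float64(-0.37), 0]
```

Request:
send_rows([
  {"travel": [0.02,0,-0.28],"dr": [0,-0.37,0],"grip": -0.7},
  {"travel": [0.03,0,-0.28],"dr": [0,-0.37,0],"grip": -0.7},
  {"travel": [0.04,0,-0.28],"dr": [0,-0.37,0],"grip": -0.7},
  {"travel": [0.05,0,-0.28],"dr": [0,-0.37,0],"grip": -0.7},
  {"travel": [0.06,0,-0.28],"dr": [0,-0.37,0],"grip": -0.7},
  {"travel": [0.07,0,-0.28],"dr": [0,-0.37,0],"grip": -0.7},
  {"travel": [0.07,0,-0.28],"dr": [0,-0.37,0],"grip": -0.7},
  {"travel": [0.08,0,-0.27],"dr": [0,-0.37,0],"grip": -0.7},
  {"travel": [0.09,0,-0.27],"dr": [0,-0.37,0],"grip": -0.7},
  {"travel": [0.1,0,-0.27],"dr": [0,-0.37,0],"grip": -0.7},
])

```text
time: 6.37
tcp_pos: [489.1, 94.8, 103.1]
tool_rot: [1.871, 2.219, -0.281]
ft_force: [-5.5, 3.9, 0.4]
gripper_width: 15.3
grasp_force: 31.8
```

Request:
send_rows([
  {"travel": [0.11,0,-0.27],"dr": [0,-0.37,0],"grip": -0.7},
  {"travel": [0.11,0,-0.26],"dr": [0,-0.37,0],"grip": -0.7},
  {"travel": [0.12,0,-0.26],"dr": [0,-0.37,0],"grip": -0.7},
  {"travel": [0.13,0,-0.26],"dr": [0,-0.37,0],"grip": -0.7},
  {"travel": [0.14,0,-0.25],"dr": [0,-0.37,0],"grip": -0.7},
  {"travel": [0.14,0,-0.25],"dr": [0,-0.37,0],"grip": -0.7},
  {"travel": [0.15,0,-0.25],"dr": [0,-0.37,0],"grip": -0.7},
  {"travel": [0.16,0,-0.24],"dr": [0,-0.37,0],"grip": -0.7},
  {"travel": [0.17,0,-0.24],"dr": [0,-0.37,0],"grip": -0.7},
  {"travel": [0.17,0,-0.23],"dr": [0,-0.37,0],"grip": -0.7},
  {"travel": [0,0,0],"dr": [0,0,0],"grip": -0.7},
])

```text
time: 7.28
tcp_pos: [479.1, 152.7, 144.6]
tool_rot: [1.702, 2.021, -0.52]
ft_force: [-5.8, 4.5, 0.4]
gripper_width: 14.9
grasp_force: 34.7
```

```bash
python3 - <<'E'
from plan import *
y=[529.64,162.04,.1733]
s=r.read_state(); t=R.from_rotvec(s["tool_rot"]).as_matrix()
g=s["tcp_pos"]+9.4*t[:,2]
print("handle file:",R.from_euler("z",-y[2]).apply(g-[y[0],y[1],0]), "toolz",t[:,2])
E
```

```text
handle file: [-51.43076577  -5.7475307  136.76228671] toolz [ 0.09352902 -0.54979033 -0.83004995]
```

Request:
send_rows([
  {"travel": [0,0,0],"dr": [0,0,0],"grip": 0},
  {"travel": [0,0,0],"dr": [0,0,0],"grip": 0},
  {"travel": [0,0,0],"dr": [0,0,0],"grip": 0},
  {"travel": [0,0,-0.8],"dr": [0,0,0],"grip": 0},
  {"travel": [0,0,-0.9],"dr": [0,0,0],"grip": 0},
  {"travel": [0,0,-0.9],"dr": [0,0,0],"grip": 0},
  {"travel": [0,0,-0.9],"dr": [0,0,0],"grip": 0},
  {"travel": [0,0,0],"dr": [0,0,0],"grip": 0},
])

```text
time: 7.95
tcp_pos: [474.5, 200.9, 221.6]
tool_rot: [1.703, 2.017, -0.507]
ft_force: [0.3, -0.6, 0.7]
gripper_width: 42.5
grasp_force: 0.0
```

```bash
python3 - <<'E'
from plan import *
B=plan([480,190,250],down(.1733+np.pi/2),8)
plan([580,-220,200],down(0.0),24,B)
E
```

```text
8 rows travel [-0.103, 0.019, -0.117] dr [0.012, 0.921, -0.007]
24 rows travel [-0.497, 0.628, 0.083] dr [0.0, -0.0, 0.908]
```

Request:
send_rows([
  {"travel": [-0.1,0.02,-0.12],"dr": [0,0.92,0],"grip": 0},
  {"travel": [-0.1,0.02,-0.12],"dr": [0,0.92,0],"grip": 0},
  {"travel": [-0.1,0.02,-0.12],"dr": [0,0.92,0],"grip": 0},
  {"travel": [-0.1,0.02,-0.12],"dr": [0,0.92,0],"grip": 0},
  {"travel": [-0.1,0.02,-0.12],"dr": [0,0.92,0],"grip": 0},
  {"travel": [-0.1,0.02,-0.12],"dr": [0,0.92,0],"grip": 0},
  {"travel": [-0.1,0.02,-0.12],"dr": [0,0.92,0],"grip": 0},
  {"travel": [-0.1,0.02,-0.12],"dr": [0.05,0.92,0],"grip": 0},
  {"travel": [0,0,0],"dr": [0,0,0],"grip": 0},
])

```text
time: 8.7
tcp_pos: [479.1, 186.2, 246.2]
tool_rot: [2.03, 2.397, -0.005]
ft_force: [0.9, 0.4, 0.3]
gripper_width: 42.6
grasp_force: 0.0
```

```bash
python3 snap.py w3 wrist; python3 -c "
import cv2;i=cv2.imread('w3_raw.png')[20:320,180:430];cv2.imwrite('pics/w3c.png',cv2.resize(i,(500,600),interpolation=cv2.INTER_CUBIC))"
```

```text
8.7 [479.1 186.2 246.2] [ 2.0303  2.3968 -0.0049]
```

View pics/w3c.png

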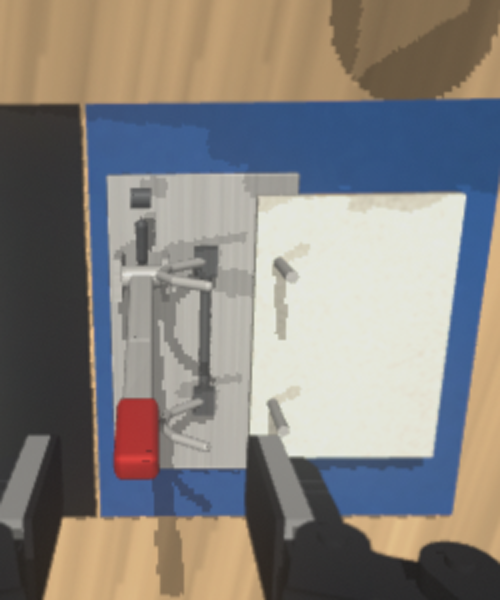

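The lever is up and both arches are swung clear. In the crop (2x, offset 180,20) the post tips are at about (289,272) and (281,427). The pad corners are at (258,195), (466,193) and (434,458), and the cover corners at (86,104), (100,516) and (453,516).

```bash
python3 - <<'E'
from plan import *
import pickle
c,s=pickle.load(open("w3.pkl","rb"));px=lambda a:(np.array(a,float)+.5)/2-.5+[180,20]
F=[[20,40,52],[20,-40,52],[-80,120,3],[-80,-120,3],[135,-120,3],[-70,85,8],[30,85,8]]
U=[[289,272],[281,428],[86,104],[100,516],[453,516],[107,174],[299,174]]
y,f=fit([(c,F,px(U))],[530,160,.17]);print(y,f.reshape(-1,2).round(1).tolist())
y2,f=fit([(c,F[2:],px(U[2:]))],[530,160,.17]);print(y2,f.reshape(-1,2).round(1).tolist())
c2,_=pickle.load(open("w2.pkl","rb"));p2=lambda a:(np.array(a,float)+.5)*.64-.5
F2=[[135,120,3],[135,-120,3],[-80,120,3],[-80,-120,3],[-70,85,8],[30,85,8],[-70,-85,8]]
U2=[[645,76],[604,406],[314,76],[328,406],[332,134],[481,134],[340,367]]
y,f=fit([(c,F,px(U)),(c2,F2,p2(U2))],[530,160,.17]);print(y,f.reshape(-1,2).round(1).tolist())
G=[[8,74],[113,74],[113,-74]]
print(least_squares(lambda z:(proj(c,place(y,[g+[z[0]] for g in G]))-px([[258,195],[466,193],[434,458]])).ravel(),[20]).x)
print(unproj(c,px([[289,272],[281,428]]),52))
B=T(s["tcp_pos"],s["tool_rot"])
plan([575,-220,200],down(0.0),24)
E
```

```text
[5.29023626e+02 1.62080400e+02 1.72265903e-01] [[1.3, 2.4], [1.1, 1.3], [-0.8, -0.7], [-0.2, -0.1], [-0.8, -0.7], [-0.7, 0.1], [0.3, -0.8]]
[5.29597129e+02 1.61654257e+02 1.71404546e-01] [[-0.2, -0.3], [0.2, 0.2], [-0.6, -0.2], [-0.2, 0.6], [0.8, -0.2]]
[5.29401227e+02 1.61701320e+02 1.73651264e-01] [[1.6, 2.8], [1.5, 1.7], [-0.6, -0.1], [0.2, 0.3], [-0.4, -0.5], [-0.5, 0.6], [0.4, -0.4], [0.9, -0.4], [-0.9, 0.3], [-0.3, -0.1], [0.2, -0.3], [-1.2, -0.8], [0.3, -0.7], [-0.7, 0.4]]
[16.17857932]
[[540.11083303 206.97828359  52.        ]
 [554.12745783 127.36317976  52.        ]]
24 rows travel [-0.493, 0.62, 0.077] dr [0.001, 0.003, 0.904]
```

```bash
python3 -c "
import cv2,numpy as np
i=cv2.imread('w3_raw.png');f=lambda x,y:cv2.resize(i[y:y+40,x:x+40],(400,400),interpolation=cv2.INTER_NEAREST)
cv2.imwrite('pics/posts.png',np.hstack([f(305,135),f(300,210)]))"
```

```text
(no output)
```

View pics/posts.png

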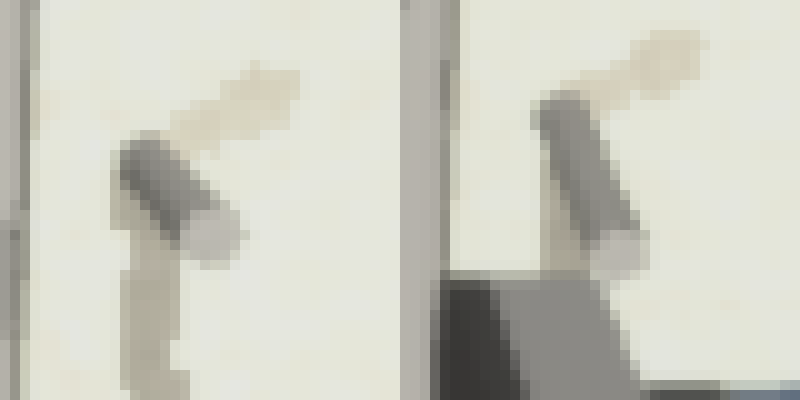

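Request:
send_rows([
  {"travel": [-0.49,0.62,0.08],"dr": [0,0,0.904],"grip": 0.5},
  {"travel": [-0.49,0.62,0.08],"dr": [0,0,0.904],"grip": 0.5},
  {"travel": [-0.49,0.62,0.08],"dr": [0,0,0.904],"grip": 0.5},
  {"travel": [-0.49,0.62,0.08],"dr": [0,0,0.904],"grip": 0.5},
  {"travel": [-0.49,0.62,0.08],"dr": [0,0,0.904],"grip": 0.5},
  {"travel": [-0.49,0.62,0.08],"dr": [0,0,0.904],"grip": 0.5},
  {"travel": [-0.49,0.62,0.08],"dr": [0,0,0.904],"grip": 0.5},
  {"travel": [-0.49,0.62,0.08],"dr": [0,0,0.904],"grip": 0.5},
  {"travel": [-0.49,0.62,0.08],"dr": [0,0,0.904],"grip": 0.5},
  {"travel": [-0.49,0.62,0.08],"dr": [0,0,0.904],"grip": 0.5},
  {"travel": [-0.49,0.62,0.08],"dr": [0,0,0.904],"grip": 0.5},
  {"travel": [-0.49,0.62,0.08],"dr": [0,0,0.904],"grip": 0.5},
])

```text
time: 9.75
tcp_pos: [621.4, 8.9, 220.6]
tool_rot: [2.846, 1.322, -0.011]
ft_force: [0.2, -1.2, -0.5]
gripper_width: 64.3
grasp_force: 0.0
```

Request:
send_rows([
  {"travel": [-0.49,0.62,0.08],"dr": [0,0,0.904],"grip": 0.5},
  {"travel": [-0.49,0.62,0.08],"dr": [0,0,0.904],"grip": 0.5},
  {"travel": [-0.49,0.62,0.08],"dr": [0,0,0.904],"grip": 0.5},
  {"travel": [-0.49,0.62,0.08],"dr": [0,0,0.904],"grip": 0.5},
  {"travel": [-0.49,0.62,0.08],"dr": [0,0,0.904],"grip": 0.5},
  {"travel": [-0.49,0.62,0.08],"dr": [0,0,0.904],"grip": 0.5},
  {"travel": [-0.49,0.62,0.08],"dr": [0,0,0.904],"grip": 0.5},
  {"travel": [-0.49,0.62,0.08],"dr": [0,0,0.904],"grip": 0.5},
  {"travel": [-0.49,0.62,0.08],"dr": [0,0,0.904],"grip": 0.5},
  {"travel": [-0.49,0.62,0.08],"dr": [0,0,0.904],"grip": 0.5},
  {"travel": [-0.49,0.62,0.08],"dr": [0,0,0.904],"grip": 0.5},
  {"travel": [-0.49,0.62,0.08],"dr": [0,0,0.904],"grip": 0.5},
])

```text
time: 10.75
tcp_pos: [576.4, -216.6, 197.7]
tool_rot: [3.136, 0.003, -0.009]
ft_force: [0.1, 0.2, -0.2]
gripper_width: 64.0
grasp_force: 0.0
```

Request:
send_rows([
  {"travel": [0,0,0],"dr": [0,0,0],"grip": 0.5},
])

```text
time: 10.83
tcp_pos: [575.1, -218.4, 197.3]
tool_rot: [3.136, -0.0, -0.011]
ft_force: [0.9, -0.2, -1.0]
gripper_width: 63.9
grasp_force: 0.0
```

```bash
python3 snap.py w4 wrist; python3 - <<'E'
from h import *
import pickle
c,_=pickle.load(open("w4.pkl","rb"))
C=[[52.5,74,4],[52.5,-74,4],[-52.5,74,4],[-52.5,-74,4],[-38.5,40,4],[-38.5,-40,4]]
print(proj(c,place([616,-220,0],C)).round())
E
```

```text
10.8333 [ 575.1 -218.4  197.3] [ 3.136 -0.    -0.011]
[[172.  60.]
 [343.  60.]
 [181. 177.]
 [335. 177.]
 [216. 163.]
 [300. 162.]]
```

The zoomed tips are at raw (325.6,158.0) and (321.4,234.8), which agrees with the file fit to within 0.7 px.

```bash
python3 -c "
import cv2,numpy as np
i=cv2.imread('w4_raw.png')[40:200,150:360];cv2.imwrite('pics/w4c.png',cv2.resize(i,None,fx=3.75,fy=3.75,interpolation=cv2.INTER_CUBIC))"
```

```text
(no output)
```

View pics/w4c.png

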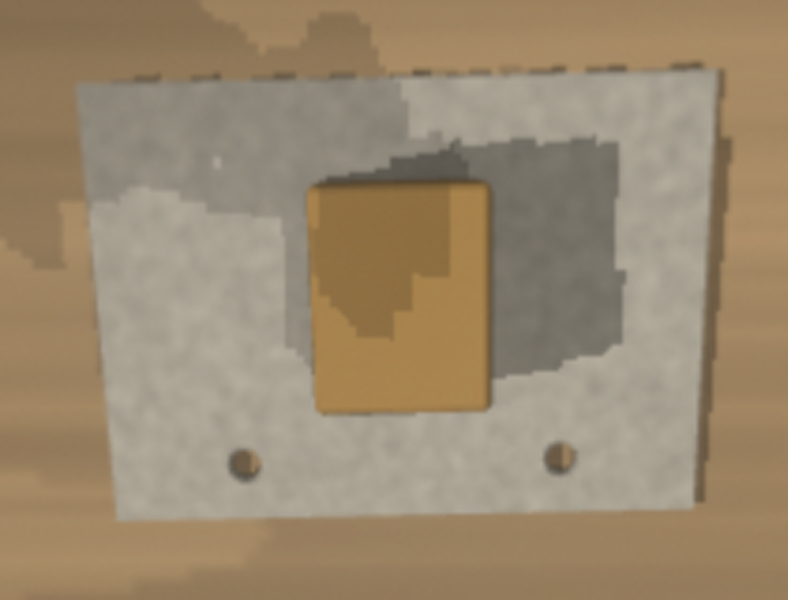

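The card is clear in this crop: corners at (77,84), (719,70), (118,520) and (694,508), holes at (244,463) and (560,458), and block-top corners at (309,187), (490,183), (317,412) and (491,410).

```bash
python3 - <<'E'
from plan import *
import pickle
# file, final
c,_=pickle.load(open("w3.pkl","rb"));px=lambda a:(np.array(a,float)+.5)/2-.5+[180,20]
F=[[20,40,52],[20,-40,52],[-80,120,3],[-80,-120,3],[135,-120,3],[-70,85,8],[30,85,8]]
U=np.vstack([[[325.6,158],[321.4,234.8]],px([[86,104],[100,516],[453,516],[107,174],[299,174]])])
c2,_=pickle.load(open("w2.pkl","rb"));p2=lambda a:(np.array(a,float)+.5)*.64-.5
F2=[[135,120,3],[135,-120,3],[-80,120,3],[-80,-120,3],[-70,85,8],[30,85,8],[-70,-85,8]]
U2=[[645,76],[604,406],[314,76],[328,406],[332,134],[481,134],[340,367]]
print("file w3",fit([(c,F,U)],[530,160,.17])[0]);y,f=fit([(c,F,U),(c2,F2,p2(U2))],[530,160,.17]);print(y)
q=unproj(c,U[:2],52);d=q[0]-q[1];print("posts",q,np.arctan2(-d[0],d[1]),np.hypot(*d[:2]))
c,s=pickle.load(open("w4.pkl","rb"));px=lambda a:(np.array(a,float)+.5)/3.75-.5+[150,40]
C=[[52.5,74,4],[52.5,-74,4],[-52.5,74,4],[-52.5,-74,4],[-38.5,40,4],[-38.5,-40,4],[30,20,36],[30,-20,36],[-20,20,36],[-20,-20,36]]
z,f=fit([(c,C,px([[77,84],[719,70],[118,520],[694,508],[244,462],[560,457],[309,186],[490,182],[317,412],[491,410]]))],[616,-220,0])
print("card",z,f.reshape(-1,2).round(1).tolist())
b=place(z,[[5,0,26]])[0];print(b)
rv=s["tool_rot"];print("tool yaw",R.from_rotvec(rv).as_matrix()[:,0])
B=plan([b[0],b[1],65],down(z[2]),8)
E
```

```text
file w3 [5.29390915e+02 1.61868524e+02 1.71816086e-01]
[5.29551027e+02 1.61648405e+02 1.73615528e-01]
posts [[541.85675961 205.06741504  52.        ]
 [555.53654397 126.41244192  52.        ]] 0.17219894195032504 79.83571442625193
card [ 6.15959070e+02 -2.18869812e+02  1.76252538e-02] [[-0.3, -0.6], [-0.2, -0.2], [-0.3, -0.0], [-0.2, 0.2], [0.6, 0.6], [0.5, 0.3], [-0.9, -0.7], [1.0, -0.6], [-0.5, 1.0], [0.5, 0.6]]
[ 620.95829356 -218.78169068   26.        ]
tool yaw [ 9.99975308e-01 -4.48726619e-05 -7.02723042e-03]
8 rows travel [0.226, 0.01, 0.663] dr [0.007, 0.009, -0.022]
```

Request:
send_rows([
  {"travel": [0.23,0.01,0.66],"dr": [0,0.01,-0.02],"grip": 0.5},
  {"travel": [0.23,0.01,0.66],"dr": [0,0.01,-0.02],"grip": 0.5},
  {"travel": [0.23,0.01,0.66],"dr": [0,0.01,-0.02],"grip": 0.5},
  {"travel": [0.23,0.01,0.66],"dr": [0,0.01,-0.02],"grip": 0.5},
  {"travel": [0.23,0.01,0.66],"dr": [0,0.01,-0.02],"grip": 0.5},
  {"travel": [0.23,0.01,0.66],"dr": [0,0.01,-0.02],"grip": 0.5},
  {"travel": [0.23,0.01,0.66],"dr": [0,0.01,-0.02],"grip": 0.5},
  {"travel": [0.23,0.01,0.66],"dr": [0,0.01,-0.02],"grip": 0.5},
  {"travel": [0,0,0],"dr": [0,0,0],"grip": 0.5},
  {"travel": [0,0,0],"dr": [0,0,0],"grip": 0.5},
])

```text
time: 11.72
tcp_pos: [622.6, -216.7, 65.5]
tool_rot: [3.139, 0.032, 0.0]
ft_force: [1.6, 0.7, 0.3]
gripper_width: 64.0
grasp_force: 0.0
```

```bash
python3 - <<'E'
from plan import *
s=r.read_state();print(s["tcp_pos"],R.from_rotvec(s["tool_rot"]).as_matrix()[:,[0,2]].T, s["ft_force"])
plan([620.96,-218.78,30],down(.0176),4)
E
```

```text
[ 622.58109043 -216.68804813   65.49856823] [[ 9.99796301e-01  2.01819525e-02  2.14356240e-04]
 [ 2.70151603e-04 -2.76193094e-03 -9.99996149e-01]] [1.56258292 0.66019239 0.29317405]
4 rows travel [-0.017, 0.02, 0.355] dr [0.009, -0.001, 0.008]
```

Request:
send_rows([
  {"travel": [-0.02,0.02,0.355],"dr": [0.01,0,0.01],"grip": 0.5},
  {"travel": [-0.02,0.02,0.355],"dr": [0.01,0,0.01],"grip": 0.5},
  {"travel": [-0.02,0.02,0.355],"dr": [0.01,0,0.01],"grip": 0.5},
  {"travel": [-0.02,0.02,0.355],"dr": [0.01,0,0.01],"grip": 0.5},
  {"travel": [0,0,0],"dr": [0,0,0],"grip": 0.2},
  {"travel": [0,0,0],"dr": [0,0,0],"grip": 0.05},
  {"travel": [0,0,0],"dr": [0,0,0],"grip": -0.05},
  {"travel": [0,0,0],"dr": [0,0,0],"grip": -0.2},
  {"travel": [0,0,0],"dr": [0,0,0],"grip": -0.3},
  {"travel": [0,0,0],"dr": [0,0,0],"grip": -0.3},
], force=40)

```text
time: 12.55
tcp_pos: [621.3, -220.7, 31.7]
tool_rot: [3.14, 0.023, 0.006]
ft_force: [0.2, -0.4, -0.1]
gripper_width: 39.4
grasp_force: 43.2
```

Request:
send_rows([
  {"travel": [0,0,-0.3],"dr": [0,0,0],"grip": -0.3},
  {"travel": [0,0,-0.6],"dr": [0,0,0],"grip": -0.3},
  {"travel": [0,0,-0.8],"dr": [0,0,0],"grip": -0.3},
  {"travel": [0,0,-0.8],"dr": [0,0,0],"grip": -0.3},
  {"travel": [0,0,-0.8],"dr": [0,0,0],"grip": -0.3},
  {"travel": [0,0,-0.8],"dr": [0,0,0],"grip": -0.3},
  {"travel": [0,0,-0.8],"dr": [0,0,0],"grip": -0.3},
  {"travel": [0,0,-0.8],"dr": [0,0,0],"grip": -0.3},
  {"travel": [0,0,0],"dr": [0,0,0],"grip": -0.3},
  {"travel": [0,0,0],"dr": [0,0,0],"grip": -0.3},
])

```text
time: 13.38
tcp_pos: [621.6, -221.0, 176.1]
tool_rot: [3.139, 0.023, 0.01]
ft_force: [-0.8, 0.2, -2.6]
gripper_width: 39.3
grasp_force: 43.1
```

```bash
python3 snap.py w5 wrist;  python3 - <<'E'
from h import *
import pickle,cv2
c,s=pickle.load(open("w5.pkl","rb"));t=s["tcp_pos"];print(s["ft_force"],s["wrist_torque"],s["gripper_width"])
M=R.from_rotvec(s["tool_rot"]).as_matrix();print(M.round(4))
C=[[52.5,74,4],[52.5,-74,4],[-52.5,74,4],[-52.5,-74,4],[-38.5,40,4],[-38.5,-40,4]]
print(proj(c,place([t[0]-5,t[1],.0176,t[2]-30],C)).round())
i=cv2.imread("w5_raw.png");cv2.imwrite("pics/w5c.png",cv2.resize(i[80:380,60:460],(800,600),interpolation=cv2.INTER_CUBIC))
E
```

```text
13.3833 [ 621.6 -221.   176.1] [3.1387 0.0229 0.0103]
[-0.78287239  0.18643939 -2.56634687] [-0.03072385 -0.05111498 -0.01730676] 39.26264991569511
[[ 0.9999  0.0146  0.0066]
 [ 0.0146 -0.9999 -0.0027]
 [ 0.0065  0.0028 -1.    ]]
[[ 88. 152.]
 [426. 151.]
 [118. 349.]
 [399. 348.]
 [181. 326.]
 [335. 325.]]
```

View pics/w5c.png

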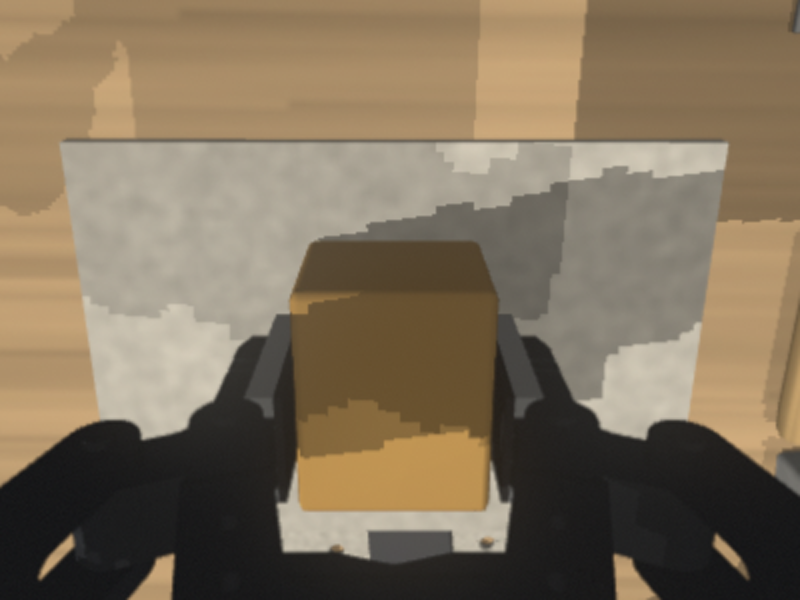

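```bash
python3 - <<'E'
from plan import *
import pickle
c,s=pickle.load(open("w5.pkl","rb"));px=lambda a:(np.array(a,float)+.5)/2-.5+[60,80]
M=R.from_rotvec(s["tool_rot"]).as_matrix()
C=np.array([[52.5,74,4],[52.5,-74,4],[30,20,36],[30,-20,36],[-20,20,36],[-20,-20,36.]])
U=px([[62,143],[727,144],[291,291],[496,292],[299,511],[488,511]])
Z=np.diag([1,-1,-1.])  # card->tool at zero error
# params: card origin in tool frame, small rotvec
def f(p,full=True):
    w=p[3:6]*np.array([1,1,1]); P=(R.from_rotvec(w).apply(C))@Z.T+p[:3]
    return (proj(c,P@M.T+s["tcp_pos"])-U).ravel()
s1=least_squares(f,[-5,0,29,0,0,0]);print("6dof",s1.x.round(4),s1.fun.round(1))
g=lambda p:f(np.r_[p[:3],0,0,p[3]])
s2=least_squares(g,[-5,0,29,0]);print("4dof",s2.x.round(4),s2.fun.round(1))
h=lambda p:f(np.r_[p[:2],s0,0,0,p[2]])
s0=29.;s3=least_squares(h,[-5,0,0]);print("3dof",s3.x.round(4),s3.fun.round(1))
E
```

```text
6dof [-5.56400e+00 -7.50900e-01  3.35643e+01 -3.60000e-03  4.00000e-04
 -1.60000e-03] [ 0.9 -0.6 -0.9 -0.6 -1.4  0.6  1.5  0.3 -0.2 -0.1  0.1  0.2]
4dof [-5.55760e+00 -8.26300e-01  3.35763e+01 -2.90000e-03] [ 0.6 -0.7 -1.2 -0.5 -1.2  0.6  1.7  0.3 -0.2 -0.   0.1  0.1]
3dof [-3.561e+00 -8.285e-01 -3.000e-03] [-5.1 -3.2  4.5 -3.  -3.3  0.7  3.9  0.4 -1.9  4.   1.8  4.1]
```

```bash
python3 - <<'E'
from plan import *
import pickle
y=np.array([529.55,161.65,.1730]); y[:2]+=.7*np.array([np.cos(.173),np.sin(.173)]);print(y)
c,s=pickle.load(open("w1.pkl","rb"));print("b_x check", unproj(c,[[(55.5)*.64-.5,343.5*.64-.5]],3),place(y,[[-80,-120,3]]), proj(c,place(y,[[-80,-120,3],[135,-120,3]]))/.64)
t=place(y,[[58.5+5.5,0,0]])[0];print(t)
B=plan([t[0],t[1],172],down(y[2]),18)
E
```

```text
[5.30239551e+02 1.61770497e+02 1.73000000e-01]
b_x check [[470.56421097  27.67674649   3.        ]] [[472.09032862  29.79069557   3.        ]] [[ 51.40219469 340.88717116]
 [-87.45741552  25.44431275]]
[593.28420922 172.78735044   0.        ]
18 rows travel [0.018, -0.877, 0.004] dr [0.001, -0.002, -0.11]
```

Request:
send_rows([
  {"travel": [0.02,-0.5,0],"dr": [0,0,-0.11],"grip": -0.3},
  {"travel": [0.02,-0.9,0],"dr": [0,0,-0.11],"grip": -0.3},
  {"travel": [0.02,-0.9,0],"dr": [0,0,-0.11],"grip": -0.3},
  {"travel": [0.02,-0.9,0],"dr": [0,0,-0.11],"grip": -0.3},
  {"travel": [0.02,-0.9,0],"dr": [0,0,-0.11],"grip": -0.3},
  {"travel": [0.02,-0.9,0],"dr": [0,0,-0.11],"grip": -0.3},
  {"travel": [0.02,-0.9,0],"dr": [0,0,-0.11],"grip": -0.3},
  {"travel": [0.02,-0.9,0],"dr": [0,0,-0.11],"grip": -0.3},
  {"travel": [0.02,-0.9,0],"dr": [0,0,-0.11],"grip": -0.3},
  {"travel": [0.02,-0.9,0],"dr": [0,0,-0.11],"grip": -0.3},
])

```text
time: 14.27
tcp_pos: [612.0, -3.3, 171.6]
tool_rot: [-3.137, -0.163, 0.001]
ft_force: [-0.0, -0.1, -2.3]
gripper_width: 39.2
grasp_force: 43.0
```

Request:
send_rows([
  {"travel": [0.02,-0.9,0],"dr": [0,0,-0.11],"grip": -0.3},
  {"travel": [0.02,-0.9,0],"dr": [0,0,-0.11],"grip": -0.3},
  {"travel": [0.02,-0.9,0],"dr": [0,0,-0.11],"grip": -0.3},
  {"travel": [0.02,-0.9,0],"dr": [0,0,-0.11],"grip": -0.3},
  {"travel": [0.02,-0.9,0],"dr": [0,0,-0.11],"grip": -0.3},
  {"travel": [0.02,-0.9,0],"dr": [0,0,-0.11],"grip": -0.3},
  {"travel": [0.02,-0.6,0],"dr": [0,0,-0.11],"grip": -0.3},
  {"travel": [0.02,-0.2,0],"dr": [0,0,-0.11],"grip": -0.3},
  {"travel": [0,0,0],"dr": [0,0,0],"grip": -0.3},
  {"travel": [0,0,0],"dr": [0,0,0],"grip": -0.3},
  {"travel": [0,0,0],"dr": [0,0,0],"grip": -0.3},
])

```text
time: 15.18
tcp_pos: [597.8, 147.6, 173.3]
tool_rot: [3.129, 0.27, 0.004]
ft_force: [0.3, -0.8, -1.2]
gripper_width: 39.2
grasp_force: 43.0
```

```bash
cat > where.py <<'E'
# where the held card is in the file frame (estimate), and the move that takes it to dx,dy,z
import sys
from plan import *
Y=np.array([530.24,161.77,.173]); O=np.array([-5.5,0,31.7])
a=[float(v) for v in sys.argv[1:4]] or [0,0,60]; n=int(sys.argv[4]) if len(sys.argv)>4 else 10
s=r.read_state();M=R.from_rotvec(s["tool_rot"]).as_matrix();Rf=R.from_euler("z",-Y[2])
o=Rf.apply(s["tcp_pos"]+M@O-[Y[0],Y[1],0]);E=(R.from_matrix(M).inv()*R.from_rotvec(down(Y[2]))).as_rotvec()
print("t",s["time"],"card err x,y",(o[:2]-[58.5,0]).round(2),"z",o[2].round(2),"rot err(tool)",E.round(4),"F(file)",Rf.apply(s["ft_force"]).round(2),"M",Rf.apply(s["wrist_torque"]).round(3),"gw",round(s["gripper_width"],2))
Rt=R.from_rotvec(down(Y[2])); w=place(Y,[[58.5+a[0],a[1],a[2]]])[0]-Rt.apply(O)
plan(w,Rt.as_rotvec(),n)
E
python3 where.py 0 0 57 10
```

```text
t 15.1833 card err x,y [  0.16 -25.64] z 141.6 rot err(tool) [ 0.0015 -0.0024 -0.0011] F(file) [ 0.2  -0.83 -1.22] M [ 0.036  0.034 -0.033] gw 39.25
10 rows travel [-0.001, -0.103, 0.338] dr [0.002, -0.003, -0.001]
```

Request:
send_rows([
  {"travel": [0,-0.1,0.34],"dr": [0,0,0],"grip": -0.3},
  {"travel": [0,-0.1,0.34],"dr": [0,0,0],"grip": -0.3},
  {"travel": [0,-0.1,0.34],"dr": [0,0,0],"grip": -0.3},
  {"travel": [0,-0.1,0.34],"dr": [0,0,0],"grip": -0.3},
  {"travel": [0,-0.1,0.34],"dr": [0.02,-0.03,-0.01],"grip": -0.3},
  {"travel": [0,-0.1,0.34],"dr": [0,0,0],"grip": -0.3},
  {"travel": [0,-0.1,0.34],"dr": [0,0,0],"grip": -0.3},
  {"travel": [0,-0.1,0.34],"dr": [0,0,0],"grip": -0.3},
  {"travel": [0,-0.1,0.34],"dr": [0,0,0],"grip": -0.3},
  {"travel": [0,-0.12,0.34],"dr": [0,0,0],"grip": -0.3},
  {"travel": [0,0,0],"dr": [0,0,0],"grip": -0.3},
  {"travel": [0,0,0],"dr": [0,0,0],"grip": -0.3},
])

```text
time: 16.18
tcp_pos: [592.9, 173.9, 87.8]
tool_rot: [-3.129, -0.273, 0.002]
ft_force: [-0.2, 0.5, -1.9]
gripper_width: 39.4
grasp_force: 42.9
```

```bash
python3 where.py 0 0 53 4
```

```text
t 16.1833 card err x,y [-0.24  1.19] z 56.1 rot err(tool) [-0.0006  0.001   0.0011] F(file) [-0.09  0.56 -1.92] M [0.062 0.043 0.048] gw 39.39
4 rows travel [0.002, 0.012, 0.031] dr [-0.002, 0.003, 0.003]
```

Request:
send_rows([
  {"travel": [0,0,0],"dr": [0,0,0],"grip": -0.3},
  {"travel": [0,0,0],"dr": [0,0,0],"grip": -0.3},
  {"travel": [0,0,0],"dr": [0,0,0],"grip": -0.3},
])

```text
time: 16.43
tcp_pos: [594.0, 173.7, 89.3]
tool_rot: [-3.129, -0.272, -0.003]
ft_force: [-0.5, 0.6, -2.6]
gripper_width: 39.4
grasp_force: 42.9
```

```bash
python3 where.py 0 0 53 4
```

```text
t 16.4333 card err x,y [0.88 0.77] z 57.6 rot err(tool) [-0.0004 -0.0018  0.0006] F(file) [-0.37  0.62 -2.63] M [-0.03  -0.022 -0.049] gw 39.4
4 rows travel [-0.008, 0.008, 0.046] dr [-0.001, -0.006, 0.002]
```

```bash
cat > where.py <<'E'
# where the held card is in the file frame (mean of K readings), and the move that takes it to dx,dy,z
import sys
from plan import *
from rig import eyes
Y=np.array([530.24,161.77,.173]); O=np.array([-5.5,0,31.7])
a=[float(v) for v in sys.argv[1:4]]; n=int(sys.argv[4]); K=int(sys.argv[5])
S=[r.read_state()]
for i in range(K-1): eyes.capture("wrist"); S.append(r.read_state())
m=lambda k:np.mean([s[k] for s in S],0)
p=m("tcp_pos"); rot=R.concatenate([R.from_rotvec(s["tool_rot"]) for s in S]).mean();M=rot.as_matrix();Rf=R.from_euler("z",-Y[2])
o=Rf.apply(p+M@O-[Y[0],Y[1],0]);E=(rot.inv()*R.from_rotvec(down(Y[2]))).as_rotvec()
print("t",S[-1]["time"],"sd",np.std([s["tcp_pos"] for s in S],0).round(2),"card err x,y",(o[:2]-[58.5,0]).round(2),"z",o[2].round(2),"rot err(tool)",E.round(4),"F(file)",Rf.apply(m("ft_force")).round(2),"M",Rf.apply(m("wrist_torque")).round(3),"gw",round(m("gripper_width"),2))
Rt=R.from_rotvec(down(Y[2])); w=place(Y,[[58.5+a[0],a[1],a[2]]])[0]-Rt.apply(O)
plan(w,Rt.as_rotvec(),n,T(p,rot.as_rotvec()))
E
python3 where.py 0 0 54 4 12
```

```text
t 16.9833 sd [0.2  0.03 0.27] card err x,y [0.45 0.87] z 57.09 rot err(tool) [-0.0005 -0.0009  0.0007] F(file) [ 0.02  0.2  -2.28] M [ 0.004 -0.013 -0.001] gw 39.22
4 rows travel [-0.004, 0.009, 0.031] dr [-0.002, -0.003, 0.002]
```

Request:
send_rows([
  {"travel": [-0.016,0.036,0.03],"dr": [-0.006,-0.012,0.008],"grip": -0.3},
  {"travel": [0,0,0.03],"dr": [0,0,0],"grip": -0.3},
  {"travel": [0,0,0.03],"dr": [0,0,0],"grip": -0.3},
  {"travel": [0,0,0.03],"dr": [0,0,0],"grip": -0.3},
  {"travel": [0,0,0.03],"dr": [0,0,0],"grip": -0.3},
  {"travel": [0,0,0.03],"dr": [0,0,0],"grip": -0.3},
  {"travel": [0,0,0.02],"dr": [0,0,0],"grip": -0.3},
  {"travel": [0,0,0.02],"dr": [0,0,0],"grip": -0.3},
  {"travel": [0,0,0],"dr": [0,0,0],"grip": -0.3},
])

```text
time: 17.73
tcp_pos: [593.0, 172.7, 82.9]
tool_rot: [3.13, 0.272, -0.002]
ft_force: [0.8, -0.6, -1.8]
gripper_width: 39.1
grasp_force: 43.0
```

```bash
python3 where.py 0 0 50 4 10
```

```text
t 18.1833 sd [0.03 0.02 0.03] card err x,y [-0.32  0.01] z 51.26 rot err(tool) [-0.      0.0009  0.0002] F(file) [-0.76 -0.31 -1.96] M [-0.053  0.143  0.031] gw 39.24
4 rows travel [0.003, 0.0, 0.013] dr [-0.0, 0.003, 0.001]
```

Request:
send_rows([
  {"travel": [-0.012,0,0.02],"dr": [0,0,0],"grip": -0.3},
  {"travel": [0,0,0.02],"dr": [0,0,0],"grip": -0.3},
  {"travel": [0,0,0.02],"dr": [0,0,0],"grip": -0.3},
  {"travel": [0,0,0],"dr": [0,0,0],"grip": -0.3},
])

```text
time: 18.52
tcp_pos: [592.8, 172.7, 81.5]
tool_rot: [-3.13, -0.272, 0.001]
ft_force: [-0.2, -0.1, -2.1]
gripper_width: 39.5
grasp_force: 43.0
```

```bash
python3 where.py 0 0 50 4 8
```

```text
t 18.8667 sd [0.02 0.01 0.01] card err x,y [-0.46  0.03] z 49.79 rot err(tool) [-0.0001  0.0006  0.0001] F(file) [-0.51 -0.34 -2.21] M [-0.066  0.122  0.023] gw 39.41
4 rows travel [0.004, 0.0, -0.002] dr [-0.0, 0.002, 0.0]
```

Request:
send_rows([
  {"travel": [-0.012,0.008,0.03],"dr": [0,0,0],"grip": -0.3},
  {"travel": [0,0,0.03],"dr": [0,0,0],"grip": -0.3},
  {"travel": [0,0,0.03],"dr": [0,0,0],"grip": -0.3},
  {"travel": [0,0,0.03],"dr": [0,0,0],"grip": -0.3},
  {"travel": [0,0,0],"dr": [0,0,0],"grip": -0.3},
])

```text
time: 19.28
tcp_pos: [592.5, 172.5, 78.3]
tool_rot: [-3.13, -0.271, 0.001]
ft_force: [0.0, 0.3, -2.3]
gripper_width: 39.5
grasp_force: 43.0
```

```bash
python3 where.py 0 0 50 4 8
```

```text
t 19.6333 sd [0.05 0.01 0.1 ] card err x,y [-0.72 -0.15] z 46.82 rot err(tool) [-0.0001  0.0005  0.0001] F(file) [ 0.02  0.2  -2.35] M [-0.001  0.007  0.005] gw 39.19
4 rows travel [0.007, -0.002, -0.032] dr [-0.0, 0.002, 0.0]
```

Request:
send_rows([
  {"travel": [0,0,0.05],"dr": [0,0,0],"grip": -0.3},
  {"travel": [0,0,0.05],"dr": [0,0,0],"grip": -0.3},
  {"travel": [0,0,0.05],"dr": [0,0,0],"grip": -0.3},
  {"travel": [0,0,0.05],"dr": [0,0,0],"grip": -0.3},
  {"travel": [0,0,0.05],"dr": [0,0,0],"grip": -0.3},
  {"travel": [0,0,0.05],"dr": [0,0,0],"grip": -0.3},
  {"travel": [0,0,0.05],"dr": [0,0,0],"grip": -0.3},
  {"travel": [0,0,0.05],"dr": [0,0,0],"grip": -0.3},
  {"travel": [0,0,0.05],"dr": [0,0,0],"grip": -0.3},
  {"travel": [0,0,0.05],"dr": [0,0,0],"grip": -0.3},
  {"travel": [0,0,0],"dr": [0,0,0],"grip": -0.3},
])

```text
time: 20.55
tcp_pos: [592.4, 172.5, 65.7]
tool_rot: [-3.13, -0.272, 0.002]
ft_force: [-0.3, -0.8, -2.2]
gripper_width: 39.7
grasp_force: 43.0
```

```bash
python3 where.py -.7 -.1 25 4 6
```

```text
t 20.8 sd [0.11 0.01 0.17] card err x,y [-0.8  -0.16] z 34.27 rot err(tool) [-0.0001  0.0007  0.0001] F(file) [-0.11  0.01 -2.3 ] M [0.018 0.005 0.011] gw 39.37
4 rows travel [0.001, -0.001, 0.093] dr [-0.0, 0.002, 0.0]
```

Request:
send_rows([
  {"travel": [0,0,0.05],"dr": [0,0,0],"grip": -0.3},
  {"travel": [0,0,0.05],"dr": [0,0,0],"grip": -0.3},
  {"travel": [0,0,0.05],"dr": [0,0,0],"grip": -0.3},
  {"travel": [0,0,0.05],"dr": [0,0,0],"grip": -0.3},
  {"travel": [0,0,0.05],"dr": [0,0,0],"grip": -0.3},
  {"travel": [0,0,0.05],"dr": [0,0,0],"grip": -0.3},
  {"travel": [0,0,0.05],"dr": [0,0,0],"grip": -0.3},
  {"travel": [0,0,0.05],"dr": [0,0,0],"grip": -0.3},
  {"travel": [0,0,0],"dr": [0,0,0],"grip": -0.3},
])

```text
time: 21.55
tcp_pos: [592.3, 172.5, 55.7]
tool_rot: [3.13, 0.272, -0.002]
ft_force: [0.5, -0.5, -2.5]
gripper_width: 39.3
grasp_force: 43.0
```

```bash
python3 where.py -.7 -.1 20 4 6
```

```text
t 21.8 sd [0.12 0.02 0.18] card err x,y [-0.8  -0.16] z 24.27 rot err(tool) [-0.0001  0.0006  0.0001] F(file) [-0.06 -0.24 -2.48] M [-0.001  0.001 -0.01 ] gw 39.34
4 rows travel [0.001, -0.001, 0.043] dr [-0.0, 0.002, 0.0]
```

Now finer steps, watching for the pad.

Request:
send_rows([
  {"travel": [0,0,0.04],"dr": [0,0,0],"grip": -0.3},
  {"travel": [0,0,0.04],"dr": [0,0,0],"grip": -0.3},
  {"travel": [0,0,0.04],"dr": [0,0,0],"grip": -0.3},
  {"travel": [0,0,0.04],"dr": [0,0,0],"grip": -0.3},
  {"travel": [0,0,0.04],"dr": [0,0,0],"grip": -0.3},
  {"travel": [0,0,0],"dr": [0,0,0],"grip": -0.3},
])

```text
time: 22.3
tcp_pos: [592.4, 172.5, 50.7]
tool_rot: [3.13, 0.272, -0.002]
ft_force: [0.8, -0.3, -2.0]
gripper_width: 39.6
grasp_force: 43.0
```

```bash
python3 where.py -.7 -.1 17 4 5
```

```text
t 22.5 sd [0.1  0.01 0.15] card err x,y [-0.85 -0.16] z 19.23 rot err(tool) [-0.0001  0.0007  0.0002] F(file) [ 0.17  0.2  -2.08] M [0.009 0.011 0.002] gw 39.4
4 rows travel [0.001, -0.001, 0.022] dr [-0.0, 0.002, 0.0]
```

Request:
send_rows([
  {"travel": [0,0,0.03],"dr": [0,0,0],"grip": -0.3},
  {"travel": [0,0,0.03],"dr": [0,0,0],"grip": -0.3},
  {"travel": [0,0,0.02],"dr": [0,0,0],"grip": -0.3},
  {"travel": [0,0,0],"dr": [0,0,0],"grip": -0.3},
])

```text
time: 22.83
tcp_pos: [592.4, 172.5, 48.8]
tool_rot: [-3.13, -0.272, 0.001]
ft_force: [-0.4, 0.3, -1.8]
gripper_width: 39.4
grasp_force: 43.0
```

```bash
python3 where.py -.7 -.1 16 4 6
```

```text
t 23.0833 sd [0.07 0.01 0.09] card err x,y [-0.81 -0.16] z 17.28 rot err(tool) [-0.0001  0.0007  0.0002] F(file) [-0.13 -0.07 -2.09] M [ 0.008  0.012 -0.008] gw 39.33
4 rows travel [0.001, -0.001, 0.013] dr [-0.0, 0.002, 0.0]
```

Request:
send_rows([
  {"travel": [0,0,0.02],"dr": [0,0,0],"grip": -0.3},
  {"travel": [0,0,0.02],"dr": [0,0,0],"grip": -0.3},
  {"travel": [0,0,0],"dr": [0,0,0],"grip": -0.3},
])

```text
time: 23.33
tcp_pos: [592.5, 172.5, 47.9]
tool_rot: [-3.13, -0.272, 0.001]
ft_force: [0.8, 0.1, -2.1]
gripper_width: 39.0
grasp_force: 43.0
```

```bash
python3 where.py -.7 -.1 16 4 6
```

```text
t 23.5833 sd [0.03 0.01 0.05] card err x,y [-0.81 -0.16] z 16.3 rot err(tool) [-0.0001  0.0006  0.0002] F(file) [ 0.24  0.08 -2.24] M [0.    0.016 0.008] gw 39.37
4 rows travel [0.001, -0.001, 0.003] dr [-0.0, 0.002, 0.0]
```

Request:
send_rows([
  {"travel": [0,0,0.02],"dr": [0,0,0],"grip": -0.3},
  {"travel": [0,0,0.02],"dr": [0,0,0],"grip": -0.3},
  {"travel": [0,0,0.01],"dr": [0,0,0],"grip": -0.3},
  {"travel": [0,0,0],"dr": [0,0,0],"grip": -0.3},
])

```text
time: 23.92
tcp_pos: [592.6, 172.5, 46.9]
tool_rot: [3.13, 0.272, -0.001]
ft_force: [-1.3, -0.5, -1.5]
gripper_width: 39.3
grasp_force: 43.2
```

```bash
python3 where.py -.7 -.1 16 4 6
```

```text
t 24.1667 sd [0.01 0.02 0.02] card err x,y [-0.69 -0.17] z 15.22 rot err(tool) [-0.      0.0004  0.0002] F(file) [-0.65  0.23 -0.71] M [-0.038  0.02  -0.025] gw 39.3
4 rows travel [-0.0, -0.001, -0.008] dr [-0.0, 0.001, 0.001]
```

Request:
send_rows([
  {"travel": [0,0,0.01],"dr": [0,0,0],"grip": -0.3},
  {"travel": [0,0,0],"dr": [0,0,0],"grip": -0.3},
  {"travel": [0,0,0],"dr": [0,0,0],"grip": -0.3},
])

```text
time: 24.42
tcp_pos: [592.7, 172.5, 46.7]
tool_rot: [-3.13, -0.272, 0.001]
ft_force: [-0.4, -1.2, 0.0]
gripper_width: 39.2
grasp_force: 43.2
```

```bash
python3 where.py -.7 -.1 16 4 6
```

```text
t 24.6667 sd [0.02 0.01 0.04] card err x,y [-0.7  -0.17] z 14.95 rot err(tool) [-0.0001  0.0004  0.0002] F(file) [-0.82 -0.25  0.27] M [-0.014  0.041 -0.017] gw 39.32
4 rows travel [-0.0, -0.001, -0.011] dr [-0.0, 0.001, 0.0]
```

Request:
send_rows([
  {"travel": [0,0,0],"dr": [0,0,0],"grip": 0},
  {"travel": [0,0,0],"dr": [0,0,0],"grip": 0.2},
  {"travel": [0,0,0],"dr": [0,0,0],"grip": 0.35},
  {"travel": [0,0,0],"dr": [0,0,0],"grip": 0.5},
  {"travel": [0,0,-0.3],"dr": [0,0,0],"grip": 0.5},
  {"travel": [0,0,-0.8],"dr": [0,0,0],"grip": 0.5},
  {"travel": [0,0,-0.9],"dr": [0,0,0],"grip": 0.5},
  {"travel": [0,0,-1],"dr": [0,0,0],"grip": 0.5},
  {"travel": [0,0,-1],"dr": [0,0,0],"grip": 0.5},
  {"travel": [0,0,-1],"dr": [0,0,0],"grip": 0.5},
  {"travel": [0,0,-1],"dr": [0,0,0],"grip": 0.5},
  {"travel": [0,0,-1],"dr": [0,0,0],"grip": 0},
])

```text
time: 25.67
tcp_pos: [592.6, 172.5, 223.5]
tool_rot: [-3.13, -0.272, -0.0]
ft_force: [0.2, 0.3, -0.7]
gripper_width: 53.1
grasp_force: 0.0
```

```bash
python3 snap.py w6 wrist; python3 - <<'E'
from plan import *
Y=[530.24,161.77,.173]
s=r.read_state()
h=place(Y,[[-52.5,60,0]])[0]
plan([h[0],h[1],250],down(Y[2]+np.pi/2),22)
E
```

```text
25.6667 [592.6 172.5 223.5] [-3.1298e+00 -2.7160e-01 -3.0000e-04]
22 rows travel [-0.092, -0.252, -0.037] dr [0.005, -0.004, -0.892]
```

View pics/w6.png

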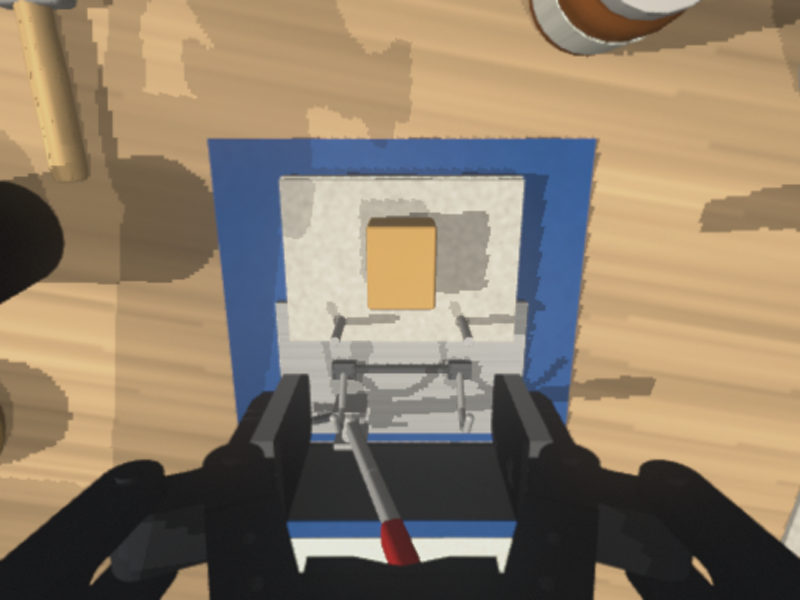

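The card lies flat over both posts at (338,325) and (463,325), the lever is still up with its handle at (400,545), and nothing else has been disturbed. Next is closing.

```bash
python3 - <<'E'
from plan import *
Y=[530.24,161.77,.173]; th=1.25;ph=.625
h=place(Y,[[-52.2,35-120*np.cos(th)+2*np.sin(th),26+120*np.sin(th)+2*np.cos(th)]])[0]
rv=down(Y[2]+np.pi/2,-ph);tz=R.from_rotvec(rv).as_matrix()[:,2];print(h,tz)
plan(h-79.4*tz,rv,22)
E
```

```text
[478.98113358 151.85770677 140.50879905] [ 0.10071767 -0.5763634  -0.81096312]
22 rows travel [-0.101, -0.237, 0.057] dr [-0.274, -0.282, -0.862]
```

Request:
send_rows([
  {"travel": [-0.1,-0.24,0.057],"dr": [-0.274,-0.282,-0.862],"grip": 0.1},
  {"travel": [-0.1,-0.24,0.057],"dr": [-0.274,-0.282,-0.862],"grip": 0.1},
  {"travel": [-0.1,-0.24,0.057],"dr": [-0.274,-0.282,-0.862],"grip": 0.1},
  {"travel": [-0.1,-0.24,0.057],"dr": [-0.274,-0.282,-0.862],"grip": 0.1},
  {"travel": [-0.1,-0.24,0.057],"dr": [-0.274,-0.282,-0.862],"grip": 0.1},
  {"travel": [-0.1,-0.24,0.057],"dr": [-0.274,-0.282,-0.862],"grip": 0.1},
  {"travel": [-0.1,-0.24,0.057],"dr": [-0.274,-0.282,-0.862],"grip": 0.1},
  {"travel": [-0.1,-0.24,0.057],"dr": [-0.274,-0.282,-0.862],"grip": 0.1},
  {"travel": [-0.1,-0.24,0.057],"dr": [-0.274,-0.282,-0.862],"grip": 0.1},
  {"travel": [-0.1,-0.24,0.057],"dr": [-0.274,-0.282,-0.862],"grip": 0.1},
  {"travel": [-0.1,-0.24,0.057],"dr": [-0.274,-0.282,-0.862],"grip": 0.1},
])

```text
time: 26.63
tcp_pos: [536.3, 213.0, 204.9]
tool_rot: [2.555, 1.302, -0.321]
ft_force: [1.2, 0.5, 0.0]
gripper_width: 47.0
grasp_force: 0.0
```

Request:
send_rows([
  {"travel": [-0.1,-0.24,0.057],"dr": [-0.274,-0.282,-0.862],"grip": 0.1},
  {"travel": [-0.1,-0.24,0.057],"dr": [-0.274,-0.282,-0.862],"grip": 0.1},
  {"travel": [-0.1,-0.24,0.057],"dr": [-0.274,-0.282,-0.862],"grip": 0.1},
  {"travel": [-0.1,-0.24,0.057],"dr": [-0.274,-0.282,-0.862],"grip": 0.1},
  {"travel": [-0.1,-0.24,0.057],"dr": [-0.274,-0.282,-0.862],"grip": 0.1},
  {"travel": [-0.1,-0.24,0.057],"dr": [-0.274,-0.282,-0.862],"grip": 0.1},
  {"travel": [-0.1,-0.24,0.057],"dr": [-0.274,-0.282,-0.862],"grip": 0.1},
  {"travel": [-0.1,-0.24,0.057],"dr": [-0.274,-0.282,-0.862],"grip": 0.1},
  {"travel": [-0.1,-0.24,0.057],"dr": [-0.274,-0.282,-0.862],"grip": 0.1},
  {"travel": [-0.1,-0.24,0.057],"dr": [-0.274,-0.282,-0.862],"grip": 0.1},
  {"travel": [-0.1,-0.24,0.057],"dr": [-0.274,-0.282,-0.862],"grip": 0.1},
  {"travel": [0,0,0],"dr": [0,0,0],"grip": 0.1},
])

```text
time: 27.63
tcp_pos: [465.4, 198.9, 197.0]
tool_rot: [1.676, 2.007, -0.555]
ft_force: [-0.8, 0.6, 0.1]
gripper_width: 46.9
grasp_force: 0.0
```

Request:
send_rows([
  {"travel": [0,0,0],"dr": [0,0,0],"grip": 0.1},
  {"travel": [0,0,0],"dr": [0,0,0],"grip": 0.1},
  {"travel": [0,0,0],"dr": [0,0,0],"grip": 0.1},
])

```text
time: 27.88
tcp_pos: [467.7, 198.8, 197.8]
tool_rot: [1.682, 2.003, -0.551]
ft_force: [-0.4, -0.2, -0.3]
gripper_width: 47.0
grasp_force: 0.0
```

```bash
python3 - <<'E'
from plan import *
Y=[530.24,161.77,.173]; th=1.25;ph=.625
h=place(Y,[[-52.2,35-120*np.cos(th)+2*np.sin(th),26+120*np.sin(th)+2*np.cos(th)]])[0]
rv=down(Y[2]+np.pi/2,-ph);tz=R.from_rotvec(rv).as_matrix()[:,2]
plan(h-9.4*tz,rv,6)
E
```

```text
6 rows travel [-0.037, 0.022, 0.435] dr [-0.016, -0.002, 0.006]
```

Request:
send_rows([
  {"travel": [-0.11,0.07,0.43],"dr": [-0.05,0,0.02],"grip": 0.1},
  {"travel": [-0.11,0.06,0.43],"dr": [-0.05,0,0.02],"grip": 0.1},
  {"travel": [0,0,0.43],"dr": [0,0,0],"grip": 0.1},
  {"travel": [0,0,0.43],"dr": [0,0,0],"grip": 0.1},
  {"travel": [0,0,0.43],"dr": [0,0,0],"grip": 0.1},
  {"travel": [0,0,0.43],"dr": [0,0,0],"grip": 0.1},
  {"travel": [0,0,0],"dr": [0,0,0],"grip": 0.1},
  {"travel": [0,0,0],"dr": [0,0,0],"grip": 0.1},
])

```text
time: 28.55
tcp_pos: [476.9, 157.2, 147.5]
tool_rot: [1.679, 2.001, -0.545]
ft_force: [0.6, -0.1, 0.0]
gripper_width: 47.1
grasp_force: 0.0
```

```bash
python3 - <<'E'
from plan import *
Y=[530.24,161.77,.173]
s=r.read_state();M=R.from_rotvec(s["tool_rot"]).as_matrix()
print("pt file",R.from_euler("z",-Y[2]).apply(s["tcp_pos"]+9.4*M[:,2]-[Y[0],Y[1],0]),"want -52,-.9,140.5", s["ft_force"])
E
```

```text
pt file [-53.32985993  -0.84537166 139.91637597] want -52,-.9,140.5 [ 0.55294786 -0.10767223  0.04373514]
```

Request:
send_rows([
  {"travel": [0,0.04,0],"dr": [0,0,0],"grip": 0.1},
  {"travel": [0,0,0],"dr": [0,0,0],"grip": -0.3},
  {"travel": [0,0,0],"dr": [0,0,0],"grip": -0.5},
  {"travel": [0,0,0],"dr": [0,0,0],"grip": -0.7},
  {"travel": [0,0,0],"dr": [0,0,0],"grip": -0.7},
  {"travel": [0,0,0],"dr": [0,0,0],"grip": -0.7},
], force=40)

```text
time: 29.05
tcp_pos: [478.1, 158.0, 148.9]
tool_rot: [1.678, 2.0, -0.544]
ft_force: [-3.2, 0.2, 5.8]
gripper_width: 15.0
grasp_force: 41.2
```

```bash
python3 arc.py 1.25 0.05 24 .5 9.4 | sed 's/np.float64//g'
```

```text
1.2 travel [(-0.15), 0, (0.2)] dr [0, (0.31), 0]
1.15 travel [(-0.14), 0, (0.2)] dr [0, (0.31), 0]
1.1 travel [(-0.14), 0, (0.2)] dr [0, (0.31), 0]
1.05 travel [(-0.13), 0, (0.21)] dr [0, (0.31), 0]
1.0 travel [(-0.13), 0, (0.21)] dr [0, (0.31), 0]
0.95 travel [(-0.12), 0, (0.21)] dr [0, (0.31), 0]
0.9 travel [(-0.12), 0, (0.21)] dr [0, (0.31), 0]
0.85 travel [(-0.11), 0, (0.22)] dr [0, (0.31), 0]
0.8 travel [(-0.11), 0, (0.22)] dr [0, (0.31), 0]
0.75 travel [(-0.1), 0, (0.22)] dr [0, (0.31), 0]
0.7 travel [(-0.1), 0, (0.22)] dr [0, (0.31), 0]
0.65 travel [(-0.09), 0, (0.23)] dr [0, (0.31), 0]
0.6 travel [(-0.08), 0, (0.23)] dr [0, (0.31), 0]
0.55 travel [(-0.08), 0, (0.23)] dr [0, (0.31), 0]
0.5 travel [(-0.07), 0, (0.23)] dr [0, (0.31), 0]
0.45 travel [(-0.07), 0, (0.23)] dr [0, (0.31), 0]
0.4 travel [(-0.06), 0, (0.23)] dr [0, (0.31), 0]
0.35 travel [(-0.06), 0, (0.24)] dr [0, (0.31), 0]
0.3 travel [(-0.05), 0, (0.24)] dr [0, (0.31), 0]
0.25 travel [(-0.04), 0, (0.24)] dr [0, (0.31), 0]
0.2 travel [(-0.04), 0, (0.24)] dr [0, (0.31), 0]
0.15 travel [(-0.03), 0, (0.24)] dr [0, (0.31), 0]
0.1 travel [(-0.03), 0, (0.24)] dr [0, (0.31), 0]
0.05 travel [(-0.02), 0, (0.24)] dr [0, (0.31), 0]
```

Request:
send_rows([
  {"travel": [-0.15,0,0.2],"dr": [0,0.31,0],"grip": -0.7},
  {"travel": [-0.14,0,0.2],"dr": [0,0.31,0],"grip": -0.7},
  {"travel": [-0.14,0,0.2],"dr": [0,0.31,0],"grip": -0.7},
  {"travel": [-0.13,0,0.21],"dr": [0,0.31,0],"grip": -0.7},
  {"travel": [-0.13,0,0.21],"dr": [0,0.31,0],"grip": -0.7},
  {"travel": [-0.12,0,0.21],"dr": [0,0.31,0],"grip": -0.7},
  {"travel": [-0.12,0,0.21],"dr": [0,0.31,0],"grip": -0.7},
  {"travel": [-0.11,0,0.22],"dr": [0,0.31,0],"grip": -0.7},
])

```text
time: 29.72
tcp_pos: [486.2, 115.7, 128.2]
tool_rot: [1.794, 2.138, -0.387]
ft_force: [-8.9, 4.0, 15.8]
gripper_width: 15.0
grasp_force: 44.5
```

Request:
send_rows([
  {"travel": [-0.11,0,0.22],"dr": [0,0.31,0],"grip": -0.7},
  {"travel": [-0.1,0,0.22],"dr": [0,0.31,0],"grip": -0.7},
  {"travel": [-0.1,0,0.22],"dr": [0,0.31,0],"grip": -0.7},
  {"travel": [-0.09,0,0.23],"dr": [0,0.31,0],"grip": -0.7},
  {"travel": [-0.08,0,0.23],"dr": [0,0.31,0],"grip": -0.7},
  {"travel": [-0.08,0,0.23],"dr": [0,0.31,0],"grip": -0.7},
  {"travel": [-0.07,0,0.23],"dr": [0,0.31,0],"grip": -0.7},
  {"travel": [-0.07,0,0.23],"dr": [0,0.31,0],"grip": -0.7},
])

```text
time: 30.38
tcp_pos: [491.9, 83.3, 91.3]
tool_rot: [1.901, 2.267, -0.22]
ft_force: [-6.9, -2.7, 14.1]
gripper_width: 15.6
grasp_force: 45.7
```

Request:
send_rows([
  {"travel": [-0.06,0,0.23],"dr": [0,0.31,0],"grip": -0.7},
  {"travel": [-0.06,0,0.24],"dr": [0,0.31,0],"grip": -0.7},
  {"travel": [-0.05,0,0.24],"dr": [0,0.31,0],"grip": -0.7},
  {"travel": [-0.04,0,0.24],"dr": [0,0.31,0],"grip": -0.7},
  {"travel": [-0.04,0,0.24],"dr": [0,0.31,0],"grip": -0.7},
  {"travel": [-0.03,0,0.2],"dr": [0,0.31,0],"grip": -0.7},
  {"travel": [0,0,0],"dr": [0,0,0],"grip": -0.7},
])

```text
time: 30.97
tcp_pos: [493.6, 69.9, 56.3]
tool_rot: [1.981, 2.359, -0.082]
ft_force: [-2.4, -6.6, 4.4]
gripper_width: 15.0
grasp_force: 45.0
```

```bash
python3 - <<'E'
from plan import *
Y=[530.24,161.77,.173]
s=r.read_state();M=R.from_rotvec(s["tool_rot"]).as_matrix();f=R.from_euler("z",-Y[2])
print("pt file",f.apply(s["tcp_pos"]+9.4*M[:,2]-[Y[0],Y[1],0]),f.apply(s["ft_force"]),f.apply(M[:,2]))
E
python3 arc.py .155 0.02 3 .5 9.4 | sed 's/np.float64//g'
```

```text
pt file [-51.98311577 -84.98432376  46.96317617] [-3.53293153 -6.04761128  4.37236444] [-0.00201171 -0.08012676 -0.99678265]
0.11 travel [(-0.02), 0, (0.22)] dr [0, (0.28), 0]
0.06 travel [(-0.02), 0, (0.22)] dr [0, (0.28), 0]
0.02 travel [(-0.01), 0, (0.22)] dr [0, (0.28), 0]
```

Request:
send_rows([
  {"travel": [-0.02,0,0.2],"dr": [0,0.28,0],"grip": -0.7},
  {"travel": [-0.02,0,0.2],"dr": [0,0.28,0],"grip": -0.7},
  {"travel": [-0.01,0,0.18],"dr": [0,0.28,0],"grip": -0.7},
  {"travel": [0,0,0],"dr": [0,0,0],"grip": -0.7},
  {"travel": [0,0,0],"dr": [0,0,0],"grip": -0.7},
])

```text
time: 31.38
tcp_pos: [493.9, 67.7, 41.8]
tool_rot: [2.013, 2.399, -0.017]
ft_force: [-1.4, -9.7, 1.6]
gripper_width: 15.2
grasp_force: 44.5
```

```bash
python3 - <<'E'
from plan import *
Y=[530.24,161.77,.173]
s=r.read_state();M=R.from_rotvec(s["tool_rot"]).as_matrix();f=R.from_euler("z",-Y[2])
print("pt file",f.apply(s["tcp_pos"]+9.4*M[:,2]-[Y[0],Y[1],0]),f.apply(s["ft_force"]),f.apply(M[:,2]))
E
```

```text
pt file [-52.03899422 -86.55353181  32.43192552] [-3.08803462 -9.31241701  1.56114732] [-0.00196589 -0.01481141 -0.99988837]
```

Request:
send_rows([
  {"travel": [-0.03,0,0.08],"dr": [0,0.1,0],"grip": -0.7},
  {"travel": [0,0,0],"dr": [0,0,0],"grip": -0.7},
  {"travel": [0,0,0],"dr": [0,0,0],"grip": -0.7},
])

```text
time: 31.63
tcp_pos: [493.8, 67.5, 39.9]
tool_rot: [2.017, 2.404, -0.009]
ft_force: [-1.1, -7.6, 0.8]
gripper_width: 15.0
grasp_force: 44.4
```

Request:
send_rows([
  {"travel": [0,0,0],"dr": [0,0,0],"grip": -0.5},
  {"travel": [0,0,0],"dr": [0,0,0],"grip": -0.2},
  {"travel": [0,0,0],"dr": [0,0,0],"grip": 0},
  {"travel": [0,0,0],"dr": [0,0,0],"grip": 0},
  {"travel": [0,0,-0.5],"dr": [0,0,0],"grip": 0},
  {"travel": [0,0,-0.8],"dr": [0,0,0],"grip": 0},
  {"travel": [0,0,-0.5],"dr": [0,0,0],"grip": 0},
  {"travel": [0,0,0],"dr": [0,0,0],"grip": -0.6},
  {"travel": [0,0,0],"dr": [0,0,0],"grip": -1},
  {"travel": [0,0,0],"dr": [0,0,0],"grip": -1},
  {"travel": [0,0,0],"dr": [0,0,0],"grip": -1},
  {"travel": [0,0,0],"dr": [0,0,0],"grip": -1},
], force=20)

```text
time: 32.63
tcp_pos: [493.1, 69.3, 84.0]
tool_rot: [2.019, 2.406, -0.007]
ft_force: [0.4, 0.2, 0.0]
gripper_width: -0.2
grasp_force: 0.0
```

```bash
python3 - <<'E'
from plan import *
Y=[530.24,161.77,.173]
s=r.read_state();M=R.from_rotvec(s["tool_rot"]).as_matrix();f=R.from_euler("z",-Y[2])
print("tip file",f.apply(s["tcp_pos"]+22*M[:,2]-[Y[0],Y[1],0]),s["ft_force"],s["gripper_width"])
E
```

```text
tip file [-52.57574027 -84.81157599  61.97786441] [0.37200255 0.22539318 0.03581382] -0.18211042030906796
```

Request:
send_rows([
  {"travel": [0,0,0.3],"dr": [0,0,0],"grip": -1},
  {"travel": [0,0,0.3],"dr": [0,0,0],"grip": -1},
  {"travel": [0,0,0.2],"dr": [0,0,0],"grip": -1},
  {"travel": [0,0,0.1],"dr": [0,0,0],"grip": -1},
  {"travel": [0,0,0.06],"dr": [0,0,0],"grip": -1},
  {"travel": [0,0,0],"dr": [0,0,0],"grip": -1},
  {"travel": [0,0,0],"dr": [0,0,0],"grip": -1},
])

```text
time: 33.22
tcp_pos: [494.0, 69.0, 61.1]
tool_rot: [2.018, 2.405, -0.005]
ft_force: [0.2, -0.6, -0.5]
gripper_width: 0.1
grasp_force: 0.0
```

Request:
send_rows([
  {"travel": [0,0,0.04],"dr": [0,0,0],"grip": -1},
  {"travel": [0,0,0],"dr": [0,0,0],"grip": -1},
])

```text
time: 33.38
tcp_pos: [494.1, 69.0, 60.2]
tool_rot: [2.018, 2.405, -0.005]
ft_force: [-0.6, 0.6, 0.2]
gripper_width: -0.4
grasp_force: 0.0
```

Request:
send_rows([
  {"travel": [0,0,0.04],"dr": [0,0,0],"grip": -1},
  {"travel": [0,0,0],"dr": [0,0,0],"grip": -1},
])

```text
time: 33.55
tcp_pos: [493.9, 69.0, 59.1]
tool_rot: [2.018, 2.405, -0.005]
ft_force: [-0.4, -0.1, -0.5]
gripper_width: -0.2
grasp_force: 0.0
```

Request:
send_rows([
  {"travel": [0,0,0.05],"dr": [0,0,0],"grip": -1},
  {"travel": [0,0,0],"dr": [0,0,0],"grip": -1},
])

```text
time: 33.72
tcp_pos: [493.8, 69.1, 57.6]
tool_rot: [2.018, 2.405, -0.006]
ft_force: [-0.5, 0.0, -0.6]
gripper_width: 0.0
grasp_force: 0.0
```

Request:
send_rows([
  {"travel": [0,0,0.03],"dr": [0,0,0],"grip": -1},
  {"travel": [0,0,0],"dr": [0,0,0],"grip": -1},
])

```text
time: 33.88
tcp_pos: [493.8, 69.1, 57.0]
tool_rot: [2.018, 2.405, -0.005]
ft_force: [-0.3, 0.9, 0.5]
gripper_width: -0.2
grasp_force: 0.0
```

Request:
send_rows([
  {"travel": [0,0,0.03],"dr": [0,0,0],"grip": -1},
  {"travel": [0,0,0],"dr": [0,0,0],"grip": -1},
])

```text
time: 34.05
tcp_pos: [493.8, 69.0, 56.2]
tool_rot: [2.018, 2.405, -0.005]
ft_force: [0.3, 0.3, 0.0]
gripper_width: 0.3
grasp_force: 0.0
```

Request:
send_rows([
  {"travel": [0,0,0.02],"dr": [0,0,0],"grip": -1},
  {"travel": [0,0,0],"dr": [0,0,0],"grip": -1},
])

```text
time: 34.22
tcp_pos: [493.8, 69.0, 55.7]
tool_rot: [2.018, 2.405, -0.005]
ft_force: [0.1, -0.3, -0.2]
gripper_width: -0.1
grasp_force: 0.0
```

Request:
send_rows([
  {"travel": [0,0,0.02],"dr": [0,0,0],"grip": -1},
  {"travel": [0,0,0],"dr": [0,0,0],"grip": -1},
])

```text
time: 34.38
tcp_pos: [493.8, 69.0, 55.2]
tool_rot: [2.018, 2.405, -0.005]
ft_force: [-0.5, 0.5, -0.1]
gripper_width: -0.1
grasp_force: 0.0
```

Request:
send_rows([
  {"travel": [0,0,0.02],"dr": [0,0,0],"grip": -1},
  {"travel": [0,0,0],"dr": [0,0,0],"grip": -1},
])

```text
time: 34.55
tcp_pos: [494.0, 69.0, 54.8]
tool_rot: [2.018, 2.405, -0.005]
ft_force: [-0.7, -0.3, 0.6]
gripper_width: 0.0
grasp_force: 0.3
```

Request:
send_rows([
  {"travel": [0,0,0.02],"dr": [0,0,0],"grip": -1},
  {"travel": [0,0,0],"dr": [0,0,0],"grip": -1},
  {"travel": [0,0,0],"dr": [0,0,0],"grip": -1},
])

```text
time: 34.8
tcp_pos: [494.0, 69.0, 54.4]
tool_rot: [2.018, 2.405, -0.005]
ft_force: [0.1, 0.2, 1.1]
gripper_width: -0.3
grasp_force: 0.7
```

Request:
send_rows([
  {"travel": [0,0,0.02],"dr": [0,0,0],"grip": -1},
  {"travel": [0,0,0],"dr": [0,0,0],"grip": -1},
  {"travel": [0,0,0],"dr": [0,0,0],"grip": -1},
])

```text
time: 35.05
tcp_pos: [494.1, 69.0, 54.0]
tool_rot: [2.018, 2.405, -0.005]
ft_force: [0.4, -0.0, 3.0]
gripper_width: -0.4
grasp_force: 1.2
```

Request:
send_rows([
  {"travel": [0,0,-0.2],"dr": [0,0,0],"grip": -1},
  {"travel": [0,0,-0.8],"dr": [0,0,0],"grip": -1},
  {"travel": [0.4,0.2,-1],"dr": [0,0,0],"grip": -1},
  {"travel": [0.4,0.2,-1],"dr": [0,0,0],"grip": -1},
  {"travel": [0.4,0.2,-1],"dr": [0,0,0],"grip": -1},
  {"travel": [0.4,0.2,-1],"dr": [0,0,0],"grip": -1},
  {"travel": [0.4,0.2,-1],"dr": [0,0,0],"grip": -1},
  {"travel": [0.4,0.2,-1],"dr": [0,0,0],"grip": -1},
  {"travel": [0.4,0.2,-0.6],"dr": [0,0,0],"grip": -1},
  {"travel": [0,0,0],"dr": [0,0,0],"grip": -1},
  {"travel": [0,0,0],"dr": [0,0,0],"grip": -1},
])

```text
time: 35.97
tcp_pos: [516.5, 145.0, 243.9]
tool_rot: [2.016, 2.405, -0.004]
ft_force: [-1.2, -0.1, 0.1]
gripper_width: 0.1
grasp_force: 0.0
```

```bash
python3 snap.py w7 wrist
```

```text
35.9667 [516.5 145.  243.9] [ 2.016   2.4054 -0.0042]
```

View pics/w7.png

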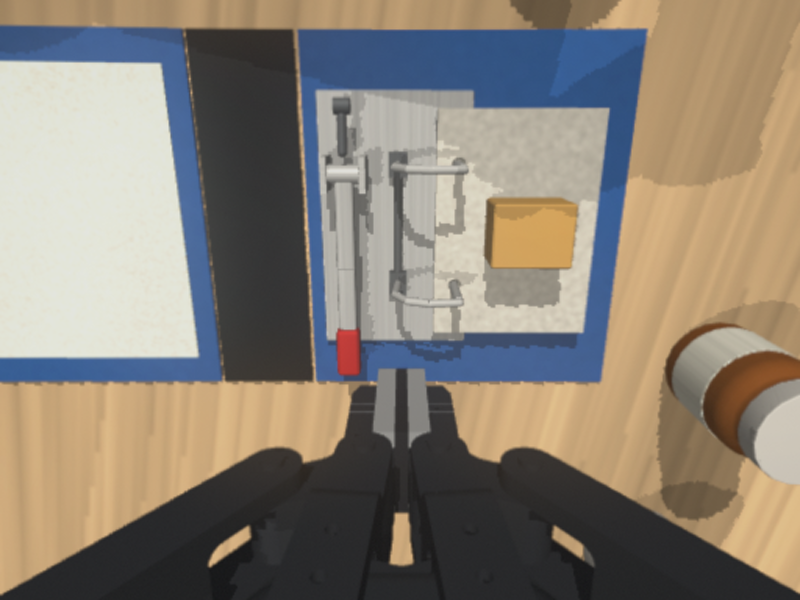

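The lever is down with its handle at (348,352), the arches are closed over both posts at (460,165) and (456,290), and the card lies flat. The arm is clear of everything, so I'm handing in.

```bash
python3 -c "
from rig import r
print(r.job_done())"
```

```text
the job is handed in; nothing more can be done
None
```

The sandstone card is filed flat over both posts, the lever is home with the rings closed, and the job was handed in at about 36 s of the 72 s allowed; no verdict came back.

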